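# Stand the round sample bottles in their drip dishes

## Task

Stand each of the three round sample bottles upright in the drip dish of its size: the smallest bottle in the smallest dish, the middle one in the middle dish, the widest in the widest dish. The middle bottle is jammed under the hook at the foot of the feed chute, so it must be nudged back up the chute, clear of the hook, before it will lift out. Set the bottles down, do not drop them, and leave the square bottles standing where they are.

Things in the scene. Friction and masses are not known exactly. Their poses are not given: they have to be found in the camera images.
- bottle_small: Round white plastic screw-cap bottle, the smallest across and the tallest: body diameter 28 mm, 78 mm tall including the cap (top 14 mm, diameter 20 mm), about 45 g. Stands on the bench. Origin: centre of its underside; z towards the cap.
- bottle_medium: Round white plastic screw-cap bottle, the middle size: body diameter 42 mm, 62 mm tall including the cap (top 14 mm, diameter 34 mm), about 70 g. Starts at the foot of the chute, square to the sloping channel floor (leaning 0.21 rad downhill), cap under the hook. Origin: centre of its underside; z towards the cap.
- bottle_large: Round white plastic screw-cap bottle, the widest and squat: body diameter 56 mm, 56 mm tall including the cap (top 14 mm, diameter 48 mm), about 120 g. Stands on the bench. Origin: centre of its underside; z towards the cap.
- dish_small: Shallow round white ceramic drip dish, the smallest, fixed to the bench. Inner diameter 48 mm, outer 54 mm, rim 12 mm above the bench, inner floor 4 mm above the bench. Origin: centre of its underside on the bench, z up.
- dish_medium: Shallow round white ceramic drip dish, the middle size, fixed to the bench. Inner diameter 62 mm, outer 68 mm, rim 12 mm above the bench, inner floor 4 mm above the bench. Origin: centre of its underside on the bench, z up.
- dish_large: Shallow round white ceramic drip dish, the widest, fixed to the bench. Inner diameter 76 mm, outer 82 mm, rim 12 mm above the bench, inner floor 4 mm above the bench. Origin: centre of its underside on the bench, z up.
- chute: Grey chute, fixed. x: level, uphill; y: across; z up. Origin: on the bench below the stuck bottle's underside centre. Channel floor 30 mm above it, rising 0.21 rad to +x, 50 mm wide, 195 mm long; side walls 10 mm high, 5 thick. At the foot a steel hook, 24 mm wide, lies over the cap's front 10 mm, 4 mm above it. Grip the bottle's sides along y; 15 mm uphill it is clear; friction holds it there.
- square_tall: Square-sided white plastic bottle with a round white cap, 34 x 34 mm, 74 mm tall, loose, standing on the bench among the round ones. Not to be moved. Origin: centre of its underside, z up.
- square_squat: Square-sided white plastic bottle with a round white cap, 52 x 52 mm, 52 mm tall, loose, standing on the bench among the round ones. Not to be moved. Origin: centre of its underside, z up.
Mind the look-alikes: they are no part of the job. Leave any red or turquoise look-alike of the bottle_small alone.

How it is judged:
At the end, for the whole second after the job is handed in: Each round bottle stands upright (within 0.1 rad) and at rest on the floor of the dish of its own size (axis within 14 mm of the dish's centre, underside no more than 8 mm above the bench), released; both square bottles still stand upright within 20 mm of where they began (horizontal distance between bottle_small and dish_small below 0.014 m and z of bottle_small in the frame of dish_small below 0.008 m and angle between each of bottle_small, bottle_medium, bottle_large, square_tall, square_squat's own z axis and vertical below 0.1 rad and linear speed of each of bottle_small, bottle_medium, bottle_large below 0.02 m/s and contact force between each of bottle_small, bottle_medium, bottle_large and the fingers below 0.05 N and horizontal distance between bottle_medium and dish_medium below 0.014 m and z of bottle_medium in the frame of dish_medium below 0.008 m and horizontal distance between bottle_large and dish_large below 0.014 m and z of bottle_large in the frame of dish_large below 0.008 m and distance of each of square_tall, square_squat from where it was at the start of the episode below 0.02 m); the robot touches nothing.
It fails at once if the small round bottle is dropped (falls freely, faster than 0.7 m/s) (contact force between bottle_small and anything else below 0.02 N and linear speed of bottle_small above 0.7 m/s).
It fails at once if the medium round bottle is dropped (falls freely, faster than 0.7 m/s) (contact force between bottle_medium and anything else below 0.02 N and linear speed of bottle_medium above 0.7 m/s).
It fails at once if the large round bottle is dropped (falls freely, faster than 0.7 m/s) (contact force between bottle_large and anything else below 0.02 N and linear speed of bottle_large above 0.7 m/s).
It fails at once if the tall square bottle is pushed away or knocked over (distance of square_tall from where it was at the start of the episode above 0.03 m or angle between square_tall's own z axis and vertical above 0.4 rad).
It fails at once if the squat square bottle is pushed away or knocked over (distance of square_squat from where it was at the start of the episode above 0.03 m or angle between square_squat's own z axis and vertical above 0.4 rad).
It also fails if it takes over 88 s, if anything falls off the work surface, if the arm or the gripper's body presses on something with over 40 N, if the wrist force passes 120 N, or if a joint passes its speed limit or range.

## Robot

A 7-joint arm with a two-finger parallel gripper is mounted at the origin on the work surface. World frame = base frame: x ahead of the robot, y to its left, z up, the work surface at z = 0. Lengths are in m, angles in rad, forces in N, time in s.
With the tool pointing down it reaches from about 0.4 to 0.85 m from the base axis. Payload 10.4 kg.
Tool frame: the origin (TCP) lies at the very end of the fingers, on their centre line; the grasp point (between the pads) lies 19 mm behind it (manip.tcp_to_grasp is the distance from the TCP to the grasp point, in m); x points along the fingers, y is the direction in which the jaws open and shut, and the axes are right-handed (so a half turn about x gives the same grasp; the last joint's range is limited). The gripper opens to 85 mm and grips with 20 to 120 N. Pads are 22 mm wide; open, the fingers measure 114 mm over their backs; the gripper's body (76 mm by 85 mm) begins 54 mm behind the grasp point. The pads swing forward as they close: fully open they stand 13 mm farther back than shut.
Start: joints at [-1.178, 0.332, -0.065, 1.46, 0.022, 1.35, -0.088], TCP at [0.252, 0.572, 0.196] pointing down, gripper open.
Joint ranges: [-2.6, 2.6], [-0.5, 2.12], [-1.47, 1.34], [0.16, 2.42], [-1.27, 4.41], [0.06, 2.06], [-2.6, 2.6]. Speed limits (rad/s): [2.22, 2.22, 2.79, 2.79, 3.14, 3.14, 3.14].

## Interface

Orientations are given as a unit quaternion [x, y, z, w].
In Python, from workcell import manip, cams, hand_in gives the robot as it stands.
- The arm moves only by the shell command python3 -m handwheel 'ROWS' [FORCE]. ROWS is text: rows parted by semicolons, each of 7 numbers parted by spaces: the shift along the tool's x, y, z in mm, then the turn, a rotation vector about the tool's x, y, z in rad, then the finger opening in mm, from 0 to 85.4. A call has 1 to 8 rows; each row shifts and turns the commanded pose from where the row before left it, along the tool's axes as they then stand; what a row does not reach is not made up. A row lasts 1/10 s, in which the tool goes at most 50 mm and 8.59 degrees, less where a joint would pass 70% of its speed; a pose out of reach is approached as far as the arm can. A call with a gripper value outside its range is refused whole. The fingers move at their own pace and stop on an object; FORCE is the grip in N (left out, the last holds). Time passes only in rows, so rows that do not move let the fingers close. It gives the time, the measured TCP pose, the force and the opening at its end, in the units of the state.
- manip.get_obs(): the state, without advancing time (a new reading comes with each control period).
- cams.camera(name): name is "scene" or "side" or "wrist"; returns a dict with "color" (400x640x3 uint8, blue, green, red), "depth" (400x640 float32, m along the optical axis (not along the pixel's ray), 0 where there is no reading), "camera_matrix" (3x3 intrinsics, pixels), "origin" and "attitude" of the camera in the world; the wrist camera has in their place "T_tool_cam" (4x4, takes a point from camera to tool coordinates, whose origin is the TCP and whose axes are the tool frame's). Camera axes: x right, y down, z forward; pixel columns grow to the right and rows downward; lengths in m; the calibration is good to about 2 mm. A picture is of the moment at which its call begins: read the wrist's pose just before it.
- hand_in(): hands the job in, once; it reports no verdict.
Trained networks look in the newest picture that a camera, given by its name, has taken for a name from the list of things; names that differ only in an ending like _2 or _b are one class to them, and where a whole thing is asked for, a point or a joint stands for the part that bears it (a point fixed in the world has none). Each returns a list of dicts, best first, with "conf" (0 to 1); they miss things now and then, are a little off and sometimes report something else, mostly with a low value. They report only what shows in the picture. A call takes as long as a camera call. They do not tell look-alikes from the thing itself.
- cams.recognise(camera, thing): "box" ([left, top, width, height] in pixels, round what is visible of it).
- cams.outline_of(camera, thing): "region" (400x640 bool, what is visible of it) and "box" ([left, top, width, height] in pixels, round what is visible of it).
The state is a dict: "clock": time; "joint_pos": joint angles; "joint_velocities": joint speeds; "tau": joint torques, N m; "position": TCP position; "ee_rot": TCP orientation; "ft_force": force on the tool from outside, world axes, zero at the start; "torque": the same for the moment, N m; "grip_width": opening from 0.0 (shut) to 1.0 (fully open).
Only numpy, scipy, OpenCV 4.12 (cv2) and the standard library are available. Lean on these libraries where they do the work, as an engineer would, in place of code of your own. Each camera call takes 0.05 s, during which the arm holds its last target.

## Working session

There is one attempt and no reset: what is moved stays moved. The work goes in short steps, Python scripts to look and compute and a shell command to move; the robot and the scene stay as the last step left them, time stands still between calls to the robot, and variables do not carry over. Pictures are saved under pics/ and viewed, and the job is handed in when it is done.

```bash
ls; mkdir -p pics; cat > h.py <<'E'
import numpy as np, cv2
from workcell import manip, cams, hand_in
from scipy.spatial.transform import Rotation as R
def cam(n):
    o=manip.get_obs(); c=cams.camera(n)
    if n=='wrist':
        T=np.eye(4);T[:3,:3]=R.from_quat(o['ee_rot']).as_matrix();T[:3,3]=o['position'];T=T@np.array(c['T_tool_cam'])
    else:
        a=np.array(c['attitude']);T=np.eye(4)
        T[:3,:3]=R.from_quat(a).as_matrix() if a.size==4 else a.reshape(3,3);T[:3,3]=c['origin']
    c['T']=T;return c
def cloud(c):
    K=np.array(c['camera_matrix']);d=c['depth'];v,u=np.mgrid[:d.shape[0],:d.shape[1]]
    p=np.stack([(u-K[0,2])/K[0,0]*d,(v-K[1,2])/K[1,1]*d,d],-1)
    w=p@c['T'][:3,:3].T+c['T'][:3,3];w[d==0]=np.nan;return w
E
python3 - <<'E'
from h import *
o=manip.get_obs();print({k:np.round(v,3) for k,v in o.items()}, manip.tcp_to_grasp)
for n in ['scene','side','wrist']:
    c=cam(n);cv2.imwrite(f'pics/{n}0.png',c['color']);print(n,np.round(c['T'],3).tolist(),np.round(c['camera_matrix'],1).tolist())
    np.savez(f'{n}0.npz',w=cloud(c),c=c['color'])
E
```

```text
pics
{'clock': np.float64(0.0), 'joint_pos': array([-1.178,  0.333, -0.065,  1.461,  0.022,  1.35 , -0.089]), 'joint_velocities': array([-0.001,  0.002, -0.   , -0.   ,  0.   , -0.   ,  0.   ]), 'tau': array([-0.0000e+00, -6.2546e+01,  4.9000e-02, -3.9160e+01,  1.6000e-02,
        1.0000e-02, -0.0000e+00]), 'position': array([0.252, 0.571, 0.195]), 'ee_rot': array([ 0.145,  0.692, -0.146,  0.692]), 'ft_force': array([ 0.317, -0.147,  0.996]), 'torque': array([-0.006,  0.004, -0.011]), 'grip_width': np.float64(0.997)} 0.0187
scene [[-0.751, 0.389, -0.534, 1.062], [0.66, 0.449, -0.603, 0.573], [0.005, -0.805, -0.593, 0.634], [0.0, 0.0, 0.0, 1.0]] [[442.0, 0.0, 320.5], [0.0, 442.0, 200.7], [0.0, 0.0, 1.0]]
side [[0.992, -0.089, 0.091, 0.415], [-0.127, -0.629, 0.767, -0.765], [-0.011, -0.773, -0.635, 0.691], [0.0, 0.0, 0.0, 1.0]] [[378.9, 0.0, 321.9], [0.0, 378.9, 205.3], [0.0, 0.0, 1.0]]
wrist [[0.404, 0.868, 0.289, 0.178], [0.915, -0.383, -0.129, 0.605], [-0.001, 0.317, -0.949, 0.372], [0.0, 0.0, 0.0, 1.0]] [[320.4, 0.0, 321.6], [0.0, 320.4, 200.2], [0.0, 0.0, 1.0]]
```

View pics/scene0.png

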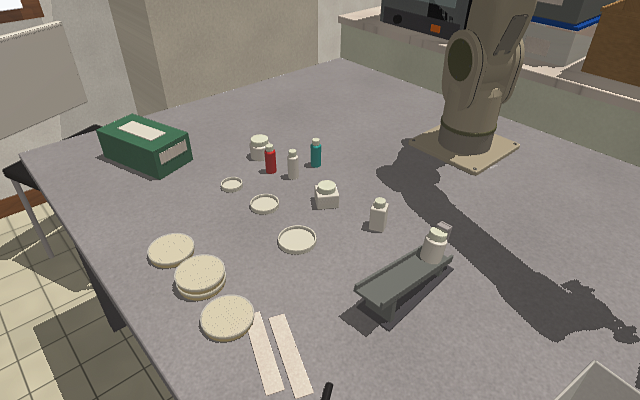

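View pics/side0.png

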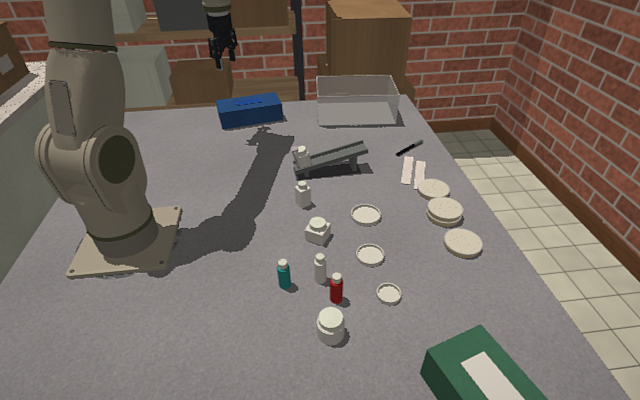

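View pics/wrist0.png

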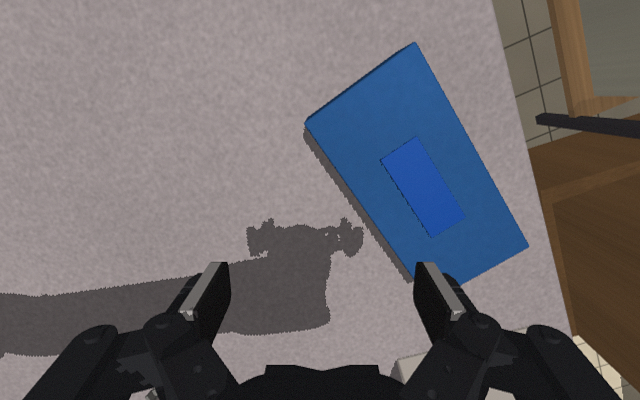

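Scene picture: white small bottle (293,164), between a red (270,159) and a turquoise look-alike (316,153). Large round at (260,147), square squat (327,195), square tall (379,214), medium in chute (434,245). Dishes are at (232,184), (264,204) and (297,239). Side picture agrees: small (320,268), large (331,326). Measuring now.

```bash
cat > m.py <<'E'
from h import *
from scipy.optimize import least_squares
def circ(p,r=None):
    f=(lambda q:np.hypot(p[:,0]-q[0],p[:,1]-q[1])-(r if r else q[2]))
    x0=list(p[:,:2].mean(0))+([] if r else [.03])
    s=least_squares(f,x0,loss='soft_l1',f_scale=.001);return s.x
E
python3 - <<'E'
from m import *
names=['bottle_small','bottle_medium','bottle_large','dish_small','dish_medium','dish_large','square_tall','square_squat','chute']
for cn in ['scene','side']:
    c=cam(cn);w=cloud(c)
    for n in names:
        for d in cams.outline_of(cn,n)[:4]:
            p=w[d['region']];p=p[~np.isnan(p[:,0])]
            z=np.nanpercentile(p[:,2],[2,98]) if len(p) else 0
            if len(p)<20: continue
            t=p[p[:,2]>z[1]-.006]
            print(cn,n,round(d['conf'],2),d['box'],len(p),'z',np.round(z,3),'top',np.round((t.min(0)+t.max(0))/2,3),'ext',np.round(np.ptp(t,axis=0),3),'mid',np.round((p.min(0)+p.max(0))[:2]/2,3))
E
```

```text
scene bottle_small 0.78 [286.0, 148.7, 12.1, 31.7] 298 z [0.004 0.08 ] top [ 0.478 -0.194  0.078] ext [0.02  0.019 0.007] mid [ 0.479 -0.193]
scene bottle_small 0.7 [310.5, 138.2, 12.0, 29.8] 246 z [0.007 0.08 ] top [ 0.396 -0.2    0.078] ext [0.016 0.019 0.007] mid [ 0.399 -0.197]
scene bottle_small 0.54 [265.5, 143.4, 11.5, 29.8] 267 z [0.007 0.079] top [ 0.507 -0.253  0.077] ext [0.018 0.018 0.007] mid [ 0.474 -0.296]
scene bottle_medium 0.95 [422.2, 227.6, 23.4, 36.7] 735 z [0.037 0.094] top [0.473 0.242 0.092] ext [0.032 0.034 0.007] mid [0.449 0.22 ]
scene dish_small 0.57 [223.2, 174.0, 22.1, 18.3] 255 z [0.003 0.014] top [ 0.622 -0.262  0.012] ext [0.053 0.054 0.007] mid [ 0.622 -0.262]
scene dish_medium 0.67 [247.8, 194.9, 29.1, 21.3] 475 z [0.003 0.014] top [ 0.607 -0.141  0.012] ext [0.068 0.068 0.008] mid [ 0.607 -0.141]
scene dish_large 0.63 [278.9, 221.8, 37.3, 32.7] 917 z [0.002 0.014] top [0.629 0.007 0.012] ext [0.081 0.083 0.008] mid [0.629 0.004]
scene dish_large 0.23 [285.5, 149.9, 16.7, 30.2] 310 z [0.003 0.08 ] top [ 0.479 -0.194  0.078] ext [0.018 0.019 0.007] m
[... 1396 characters left out ...]
d [ 0.62  -0.258]
side dish_medium 0.95 [355.5, 243.5, 28.3, 24.0] 553 z [-0.002  0.012] top [ 0.604 -0.143  0.01 ] ext [0.067 0.067 0.007] mid [ 0.606 -0.136]
side dish_large 0.78 [350.8, 205.6, 28.2, 24.4] 515 z [0.    0.012] top [0.624 0.007 0.01 ] ext [0.078 0.083 0.009] mid [0.624 0.014]
side square_tall 0.58 [295.2, 178.2, 18.2, 29.7] 344 z [0.003 0.074] top [0.459 0.087 0.072] ext [0.02  0.028 0.008] mid [0.459 0.121]
side square_squat 0.66 [304.0, 215.4, 26.1, 30.5] 540 z [0.002 0.053] top [ 0.485 -0.056  0.051] ext [0.041 0.045 0.008] mid [ 0.485 -0.044]
side chute 0.8 [292.0, 137.7, 74.3, 44.3] 1701 z [-0.001  0.084] top [0.554 0.254 0.088] ext [0.227 0.057 0.018] mid [0.557 0.289]
```

```bash
python3 - <<'E'
import cv2,numpy as np
a=cv2.imread('pics/scene0.png')[120:300,215:465]
b=cv2.imread('pics/side0.png')[135:350,250:430]
a=cv2.resize(a,None,fx=1.8,fy=1.8,interpolation=2);b=cv2.resize(b,None,fx=1.9,fy=1.9,interpolation=2)
o=np.zeros((420,800,3),np.uint8);o[:a.shape[0],:a.shape[1]]=a;o[:b.shape[0],455:455+b.shape[1]]=b
cv2.imwrite('pics/crop0.png',o)
E
```

```text
(no output)
```

View pics/crop0.png

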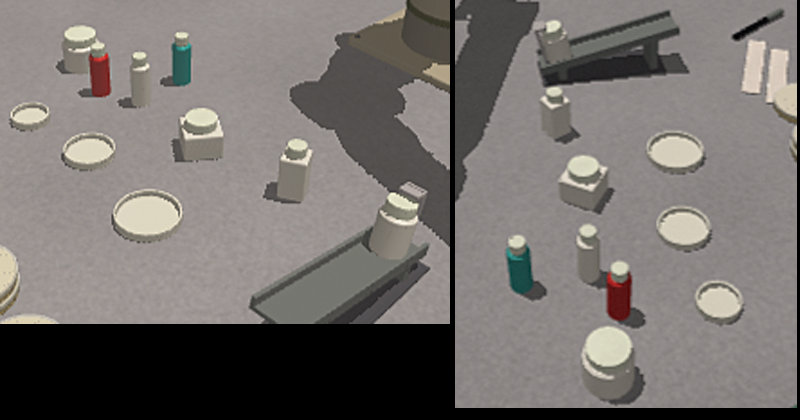

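Small white bottle: scene crop (140,80) / side crop (588,253). It alone is white, round and tall. The red and turquoise ones are look-alikes, and the squares have corners. Next is the chute frame.

```bash
python3 - <<'E'
from m import *
o=manip.get_obs();print(np.round(R.from_quat(o['ee_rot']).as_matrix(),3))
for cn in ['scene','side']:
    w=np.load(cn+'0.npz')['w'].reshape(-1,3)
    w=w[(w[:,0]>.40)&(w[:,0]<.72)&(w[:,1]>.16)&(w[:,1]<.36)&(w[:,2]>.02)&(w[:,2]<.13)]
    f=w[(w[:,0]>.50)]
    # ransac plane
    best=0;rng=np.random.default_rng(0)
    for _ in range(600):
        a=f[rng.choice(len(f),3,False)];n=np.cross(a[1]-a[0],a[2]-a[0]);n/=np.linalg.norm(n)+1e-12;n*=np.sign(n[2])
        if n[2]<.9: continue
        k=np.abs((f-a[0])@n)<.0015
        if k.sum()>best:best=k.sum();K=k
    p=f[K];c=p.mean(0);n=np.linalg.svd(p-c)[2][2];n*=np.sign(n[2])
    yaw=np.arctan2(-n[1],-n[0]);print(cn,best,len(f),'tilt',np.arccos(n[2]),'yaw grad',yaw,'floor c',c)
    h=(w-c)@n
    wt=w[(np.abs(h-.010)<.0018)&(w[:,0]>.5)]
    # best yaw: rectangle
    q=p[:,:2].astype(np.float32);r=cv2.minAreaRect(q);print(' rect floor',r)
    r=cv2.minAreaRect(wt[:,:2].astype(np.float32));print(' rect walls',r,len(wt))
    # cap top: points at h near 62
    hb=w[(np.abs(h-.062)<.002)&(w[:,0]<.52)];print(' cap n',len(hb),'mid',(hb.min(0)+hb.max(0))/2,'ext',np.ptp(hb,axis=0),'circ',circ(hb,.017) if len(hb)>10 else 0)
    hk=w[(h>.0645)&(w[:,0]<.52)];print(' hook',len(hk),hk.min(0) if len(hk) else 0,hk.max(0) if len(hk) else 0, (h[h>.0645].max() if len(hk) else 0))
E
```

```text
[[-0.     0.404  0.915]
 [ 0.     0.915 -0.404]
 [-1.     0.    -0.   ]]
scene 1510 2591 tilt 0.20838897245078827 yaw grad 0.05719686029302471 floor c [0.59792605 0.24925982 0.05560037]
 rect floor ((0.5891573429107666, 0.2526915967464447), (0.180678129196167, 0.059722378849983215), 2.9949896335601807)
 rect walls ((0.5882530212402344, 0.25029394030570984), (0.1788303256034851, 0.06150588393211365), 3.967869281768799) 416
 cap n 132 mid [0.46471144 0.24247176 0.09149255] ext [0.04558689 0.03161613 0.01080314] circ [0.46541389 0.24467483]
 hook 98 [0.43924591 0.22840131 0.09189698] [0.46448731 0.25299396 0.09971605] 0.07193898320408595
side 327 875 tilt 0.21172298571709808 yaw grad -0.0012291391140911196 floor c [0.58895592 0.25314225 0.05233807]
 rect floor ((0.5868231654167175, 0.24839100241661072), (0.17556314170360565, 0.06272398680448532), 4.716554641723633)
 rect walls ((0.5860611796379089, 0.24985605478286743), (0.17334800958633423, 0.06450923532247543), 4.352540016174316) 124
 cap n 45 mid [0.46262743 0.24048641 0.08830991] ext [0.03854363 0.03303974 0.01012904] circ [0.45828982 0.24187418]
 hook 36 [0.43917035 0.22483796 0.08797174] [0.45918643 0.25430174 0.09766114] 0.07518280482301415
```

```bash
cat > go.py <<'E'
from h import *
def go(P,yawz=None,tilt=0.):
    """shift in tool frame to P; and total turn to get tool z at yaw (then tilt)"""
    o=manip.get_obs();M=R.from_quat(o['ee_rot']);d=M.inv().apply(np.array(P)-o['position'])*1e3
    print('t',o['clock'],'pos',np.round(o['position'],4),'grip',round(o['grip_width']*85.4,1),'F',np.round(o['ft_force'],1))
    print('shift mm',np.round(d,1),'world mm',np.round((np.array(P)-o['position'])*1e3,1))
    if yawz is not None:
        z=np.array([np.cos(yawz)*np.cos(tilt),np.sin(yawz)*np.cos(tilt),np.sin(tilt)]);x=np.array([np.cos(yawz)*np.sin(tilt),np.sin(yawz)*np.sin(tilt),-np.cos(tilt)])
        T=R.from_matrix(np.stack([x,np.cross(z,x),z],1));print('turn',np.round((M.inv()*T).as_rotvec(),3))
        print('shift if turned first',np.round(T.inv().apply(np.array(P)-o['position'])*1e3,1))
E
python3 -m handwheel '0 0 0 -0.121 0 0 85;0 0 0 -0.121 0 0 85;0 0 0 -0.121 0 0 85;0 0 0 -0.121 0 0 85;0 0 0 0 -0.105 0 85;0 0 0 0 -0.105 0 85' 30
python3 -c "
from go import *
go([.4531,.2404,.1376],.068,.21)"
```

```text
clock: 1.75
position: [0.2539, 0.5718, 0.1962]
ee_rot: [-0.02, 0.627, 0.026, 0.778]
ft_force: [-0.6, -0.2, -0.9]
grip_width: 0.994
t 1.75 pos [0.2539 0.5718 0.1962] grip 84.9 F [-0.6 -0.2 -0.9]
shift mm [  94.4 -344.   160.4] world mm [ 199.2 -331.4  -58.6]
turn [-0.002  0.004 -0.001]
shift if turned first [  94.1 -344.2  160.1]
```

```bash
python3 -m handwheel '0 -43 20 0 0 0 85;0 -43 20 0 0 0 85;0 -43 20 0 0 0 85;0 -43 20 0 0 0 85;0 -43 20 0 0 0 85;0 -43 20 0 0 0 85;0 -43 20 0 0 0 85;0 -43 20 0 0 0 85'
python3 -c "
from go import *
go([.4531,.2404,.1376],.068,.21)
c=cam('wrist');cv2.imwrite('pics/w1.png',c['color']);np.savez('w1.npz',w=cloud(c))"
```

```text
clock: 2.55
position: [0.4326, 0.2374, 0.2297]
ee_rot: [-0.021, 0.629, 0.027, 0.777]
ft_force: [1.3, 1.2, -0.7]
grip_width: 0.993
t 2.55 pos [0.4326 0.2374 0.2297] grip 84.8 F [ 1.3  1.2 -0.7]
shift mm [94.3  1.5  0.9] world mm [ 20.5   3.  -92.1]
turn [ 0.     0.001 -0.001]
shift if turned first [94.3  1.6  1. ]
```

View pics/w1.png

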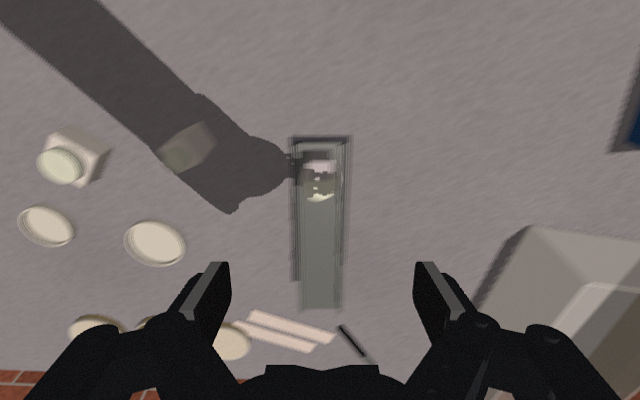

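The wrist view is motion-blurred. The chute (295–350, 137–308) runs straight up the picture, centred between the jaws, with the cap at (318,172). Descending.

```bash
python3 -m handwheel '31 0 0 0 0 0 85;32 1 1 0 0 0 85;31 0 0 0 0 0 85;0 0 0 0 0 0 85'
python3 -c "
from go import *
go([.4731,.2418,.0437],.068,.21)
c=cam('wrist');cv2.imwrite('pics/w2.png',c['color']);np.savez('w2.npz',w=cloud(c))"
```

```text
clock: 3.0
position: [0.4509, 0.2401, 0.1339]
ee_rot: [-0.023, 0.631, 0.025, 0.775]
ft_force: [0.1, -0.6, 0.3]
grip_width: 0.994
t 3.0 pos [0.4509 0.2401 0.1339] grip 84.9 F [ 0.1 -0.6  0.3]
shift mm [92.8  0.6  3.5] world mm [ 22.2   1.7 -90.2]
turn [ 0.    -0.005  0.004]
shift if turned first [92.8  0.2  3. ]
```

View pics/w2.png

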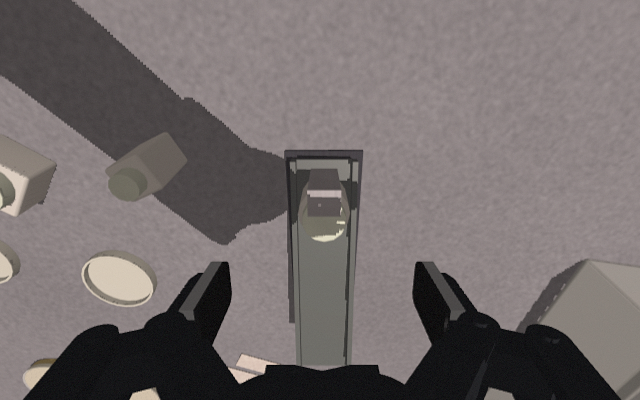

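Cap at (324,215), hook over it (308–340, 170–215), and fingers symmetric about column 322. Checking the cap position from this cloud.

```bash
python3 -c "
from m import *
w=np.load('w2.npz')['w']
U=np.array([.476,.242,.030]);s,c=np.sin(.21),np.cos(.21);cx=np.array([np.cos(.068)*c,np.sin(.068)*c,s]);b=np.array([-np.cos(.068)*s,-np.sin(.068)*s,c]);cy=np.array([-np.sin(.068),np.cos(.068),0])
l=np.stack([(w-U)@cx,(w-U)@cy,(w-U)@b],-1).reshape(-1,3)
l=l[(abs(l[:,0])<.04)&(abs(l[:,1])<.045)]
for h0,h1 in [(-.003,.004),(.007,.012),(.04,.05),(.057,.064),(.064,.08)]:
  q=l[(l[:,2]>h0)&(l[:,2]<h1)]; print(h0,len(q), np.round(np.percentile(q,[1,50,99],axis=0),4).tolist() if len(q) else '')
q=l[(l[:,2]>.057)&(l[:,2]<.064)&(l[:,0]>-.005)];print(circ(q,.017), q.max(0))
"
```

```text
-0.003 1127 [[-0.0282, -0.0236, -0.003], [-0.0164, 0.0002, -0.0021], [0.0391, 0.0265, 0.0031]]
0.007 699 [[-0.0276, -0.0285, 0.007], [0.0028, -0.0041, 0.0079], [0.0391, 0.0312, 0.0107]]
0.04 347 [[-0.0205, -0.0189, 0.0405], [-0.002, 0.0011, 0.044], [0.0143, 0.0217, 0.0498]]
0.057 1047 [[-0.0204, -0.0146, 0.058], [0.0097, 0.0012, 0.0596], [0.0225, 0.0174, 0.0632]]
0.064 936 [[-0.0204, -0.0103, 0.0645], [-0.0109, 0.0018, 0.0678], [-0.0006, 0.0133, 0.0698]]
[-0.00242404  0.00146985] [0.02328855 0.01780476 0.06168888]
```

```bash
python3 -m handwheel '23 2 3 0 0 0 85;23 0 0 0 0 0 85;22 0 0 0 0 0 85;15 0 0 0 0 0 85;8 0 0 0 0 0 85;0 0 0 0 0 0 85' && python3 -m handwheel '0 0 0 0 0 0 36;0 0 0 0 0 0 36;0 0 0 0 0 0 36;0 0 0 0 0 0 36;0 0 0 0 0 0 36;0 0 0 0 0 0 36' 30
```

```text
clock: 3.65
position: [0.4744, 0.2455, 0.0497]
ee_rot: [-0.021, 0.629, 0.027, 0.777]
ft_force: [-0.2, 0.5, 0.6]
grip_width: 0.993
clock: 4.25
position: [0.4742, 0.2451, 0.0492]
ee_rot: [-0.021, 0.629, 0.027, 0.777]
ft_force: [-0.6, -0.7, 0.0]
grip_width: 0.422
```

```bash
python3 -c "
from go import *
c=cam('wrist');cv2.imwrite('pics/w3.png',c['color']);np.savez('w3.npz',w=cloud(c))
c=cam('scene');cv2.imwrite('pics/s3.png',cv2.resize(c['color'][180:310,340:500],None,fx=4.5,fy=4.5))"
```

```text
(no output)
```

View pics/w3.png

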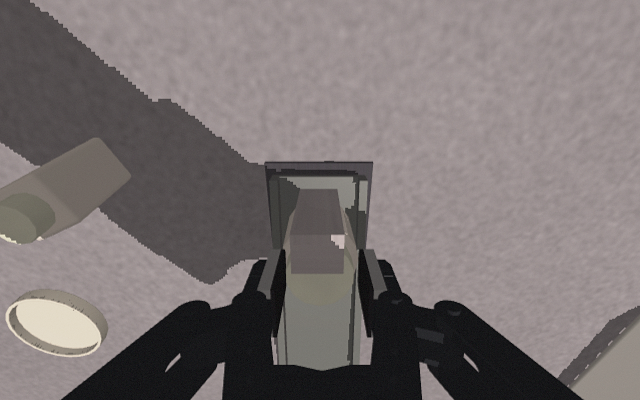

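View pics/s3.png

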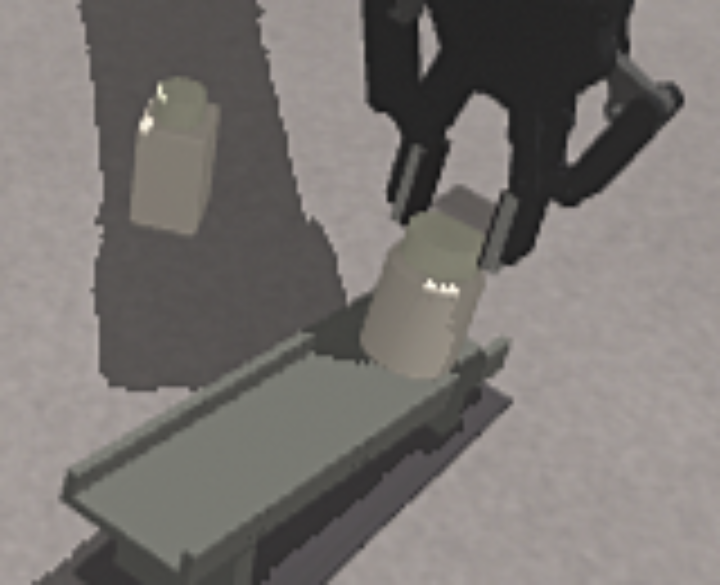

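The pads stand beside the cap, not the body, and closed on air at 36 mm. I'll measure where the pads really are in the tool frame.

```bash
python3 -c "
from go import *
o=manip.get_obs();M=R.from_quat(o['ee_rot'])
for n in ['wrist','scene','side']:
  c=cam(n);w=cloud(c).reshape(-1,3);l=M.inv().apply(np.nan_to_num(w,nan=9)-o['position'])*1e3
  col=c['color'].reshape(-1,3).max(1)
  k=(abs(l[:,1])<50)&(abs(l[:,2])<14)&(l[:,0]<12)&(l[:,0]>-70)&(abs(l[:,1])>17.)
  k&=(l[:,0]>-70)
  q=l[k&(col<75)]
  for sg in (1,-1):
    p=q[q[:,1]*sg>0]
    if len(p): print(n,sg,len(p),'x',np.round(np.percentile(p[:,0],[1,10,50,90,99]),1),'y',np.round(np.percentile(p[:,1],[1,50,99]),1))
"
```

```text
wrist 1 1261 x [-69.4 -66.1 -52.8  11.2  11.9] y [18.3 23.5 31.9]
wrist -1 1304 x [-69.6 -66.2 -52.6  11.3  11.9] y [-31.4 -25.6 -17.4]
scene 1 105 x [-68.3 -66.3 -54.3   9.3  11.2] y [17.6 26.9 31. ]
scene -1 116 x [-69.4 -66.9 -54.8 -15.2  11.4] y [-32.3 -19.6 -18.1]
side -1 51 x [-69.5 -65.2 -53.9 -36.8  11.6] y [-35.6 -30.4 -21.7]
```

```bash
python3 -c "
from go import *
o=manip.get_obs();M=R.from_quat(o['ee_rot']);print(o['position'])
for n in ['scene','side','wrist']:
  c=cam(n);w=cloud(c).reshape(-1,3);l=M.inv().apply(np.nan_to_num(w,nan=9)-o['position'])*1e3
  k=(abs(l[:,1])<45)&(abs(l[:,2])<30)&(l[:,0]<40)&(l[:,0]>-80)
  h,_,_=np.histogram2d(l[k,0],l[k,1],bins=[np.arange(-60,36,5),np.arange(-45,46,6)]);print(n)
  for i,r in enumerate(h.astype(int)): print(-60+5*i,r)
"
```

```text
[0.47415338 0.24511094 0.04903149]
scene
-60 [ 0  0  6  6 13  0  0  0  0  0  5  9  9  0  0]
-55 [ 0  0  5  5 16 15 16 13 11  0  5  9 12  0  0]
-50 [ 0  0  5  8 14  7  7  8  9  0  5 10  7  0  0]
-45 [ 0  0  1  4 14 22 30 26 30 18  7  5  0  0  0]
-40 [ 0  0  0  1  1  3  7  9  9 13  0  4  0  0  0]
-35 [ 0  0  0  0  1  6  6  8  8 15  0  0  0  0  0]
-30 [ 0  0  0  1  9  8 10  9 12 24 14  0  0  0  0]
-25 [ 0  0  0  0  3  5  8  6 11 10  7  0  0  0  0]
-20 [ 0  0  0  0  3  5  8  8  8  7 11  0  0  0  0]
-15 [ 0  0  0  0  4  5  6  7  8 11 12  0  0  0  0]
-10 [ 0  0  0  1  3  5  6  7  9  9 13  0  0  0  0]
-5 [0 0 0 0 2 4 7 6 7 9 9 0 0 0 0]
0 [ 0  0  0  1  4  5  7  8 11  8 11  0  0  0  0]
5 [ 0  1 23  0  3  7  6  7  9 10  8 38  7  0  0]
10 [ 0  0 19  0  4  4  5  5  8 11  8 22  7  0  0]
15 [ 0  0 15 17  8  9  7 11 10 27 10 14  9  0  0]
20 [ 0  0  2  4  4  2  2  1  2  3  0 16  6  0  0]
25 [0 0 0 0 0 0 0 0 0 0 0 2 0 0 0]
30 [0 0 0 0 0 0 0 0 0 0 0 8 0 0 0]
side
-60 [0 2 6 3 0 0 0 0 0 0 0 0 0 0 0]
-55 [0 1 6 3 2 1 1 0 1 0 0 0 0 0 0]
-50 [0 0 7 4 1 3 3 4 4 0 0 0 0 0 0]
-45 [0 0 2 2 2 4 2 3 3 0 0 0 0 0
[... 978 characters left out ...]
0 40 44 46 45 29  5  0  0  0  0]
-30 [ 0  0  0  0 71 33 47 43 49 70 64  0  0  0  0]
-25 [  0   0   0   0  37  30  37  40  40  51 108   0   0   0   0]
-20 [ 0  0  0  0 16 30 37 39 36 24 14  0  0  0  0]
-15 [ 0  0  0  0 12 28 35 36 32 21 14  0  0  0  0]
-10 [ 0  0  0  0 15 23 28 28 30 19 12  0  0  0  0]
-5 [ 0  0  0  0 14 23 30 30 30 17 13  0  0  0  0]
0 [ 0  0  0  0 14 23 28 25 29 16  9  0  0  0  0]
5 [ 0  0  3  0 13 17 23 27 22 13 10  5  0  0  0]
10 [  0   0 500  85  11  19  21  24  27  15   7 458 131   0   0]
15 [ 0  0  0 77 15 18 23 20 20 20 14 63  0  0  0]
20 [  0   0   0 493 281 115 118 105 106 207 380 219   0   0   0]
25 [0 0 0 0 0 0 0 0 0 0 0 0 0 0 0]
30 [0 0 0 0 0 0 0 0 0 0 0 0 0 0 0]
```

```bash
python3 -c "
from go import *
c=cams.camera('wrist');T=np.array(c['T_tool_cam']);K=c['camera_matrix'];print(np.round(T,3))
for f in ['w3','w2']:
  pass
c['T']=T;l=cloud(c)*1e3
for (u,v) in [(258,280),(265,260),(275,300),(280,330),(385,290),(378,270),(372,255),(366,300),(250,285),(240,300)]: print(u,v,np.round(l[v,u],1),c['color'][v,u])
cv2.imwrite('pics/w4.png',cv2.resize(c['color'][220:400,200:440],None,fx=3.2,fy=3.2,interpolation=0))
"
```

```text
[[ 0.    -0.316  0.949 -0.177]
 [ 1.     0.    -0.     0.001]
 [-0.     0.949  0.316 -0.081]
 [ 0.     0.     0.     1.   ]]
258 280 [-60.2 -26.1  -6.8] [24 22 25]
265 260 [-42.7 -26.2  -6.5] [14 10 10]
275 300 [-72.1 -17.4  -5.6] [20 19 18]
280 330 [ 11.1 -29.3  79.7] [116 121 122]
385 290 [-73.   24.5 -10.6] [75 76 77]
378 270 [-58.2  24.3 -10.4] [82 81 85]
372 255 [-45.5  23.6 -10.7] [81 80 83]
366 300 [-66.7  18.5  -1.6] [20 22 22]
250 285 [-63.9 -28.7  -6.8] [25 22 25]
240 300 [-79.  -28.8 -10.5] [23 20 18]
```

View pics/w4.png

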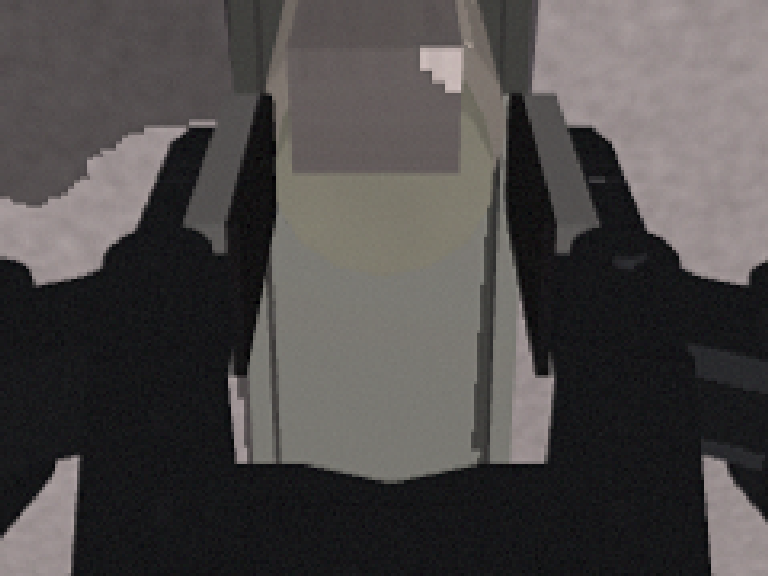

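Both the scene and the wrist camera put the fingertips about 38 mm short of the reported TCP at this opening (more than the stated swing would give), with the pads at tool x of -70 to -38. I'll aim by the observed pads: open and go about 42 mm further in, watching the force.

```bash
python3 -m handwheel '0 0 0 0 0 0 75;0 0 0 0 0 0 75;0 0 0 0 0 0 75;0 0 0 0 0 0 75' && python3 -m handwheel '12 0 0 0 0 0 75;12 0 0 0 0 0 75;10 0 0 0 0 0 75;8 0 0 0 0 0 75;0 0 0 0 0 0 75'
python3 -c "
from go import *
c=cam('scene');cv2.imwrite('pics/s5.png',cv2.resize(c['color'][180:310,340:500],None,fx=4.5,fy=4.5))"
```

```text
clock: 5.1
position: [0.4742, 0.2452, 0.0491]
ee_rot: [-0.021, 0.629, 0.027, 0.777]
ft_force: [-0.5, 0.0, 0.0]
grip_width: 0.88
clock: 5.6
position: [0.4823, 0.245, 0.0063]
ee_rot: [-0.022, 0.629, 0.026, 0.776]
ft_force: [-0.3, 0.2, 0.3]
grip_width: 0.877
```

View pics/s5.png

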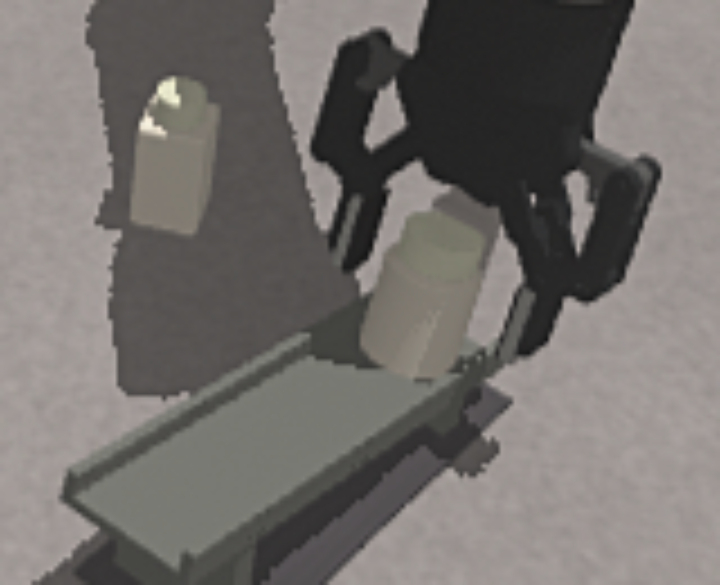

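The pads now flank the body, clear of the walls and the hook. Closing.

```bash
python3 -m handwheel '0 0 0 0 0 0 34;0 0 0 0 0 0 34;0 0 0 0 0 0 34;0 0 0 0 0 0 34;0 0 0 0 0 0 34;0 0 0 0 0 0 34' 30
python3 -c "
from go import *
c=cam('scene');cv2.imwrite('pics/s6.png',cv2.resize(c['color'][180:310,340:500],None,fx=4.5,fy=4.5))"
```

```text
clock: 6.25
position: [0.4831, 0.246, 0.0086]
ee_rot: [-0.021, 0.628, 0.027, 0.777]
ft_force: [-3.3, -2.0, 5.3]
grip_width: 0.482
```

View pics/s6.png

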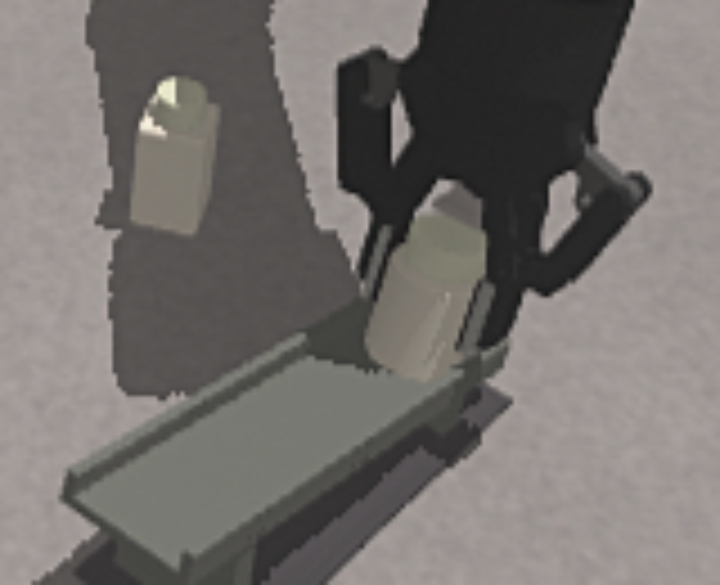

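Gripped at 41 mm. Now ease up 1 mm (the hook leaves 4 mm) and slide 21 mm uphill.

```bash
python3 -m handwheel '-1 0 3 0 0 0 34;0 0 6 0 0 0 34;0 0 6 0 0 0 34;0 0 6 0 0 0 34;0 0 0 0 0 0 34'
python3 -c "
from go import *
c=cam('scene');cv2.imwrite('pics/s7.png',cv2.resize(c['color'][180:310,340:500],None,fx=4.5,fy=4.5))"
```

```text
clock: 6.8
position: [0.5043, 0.247, 0.0136]
ee_rot: [-0.021, 0.628, 0.026, 0.777]
ft_force: [-0.7, 0.8, -1.2]
grip_width: 0.482
```

View pics/s7.png

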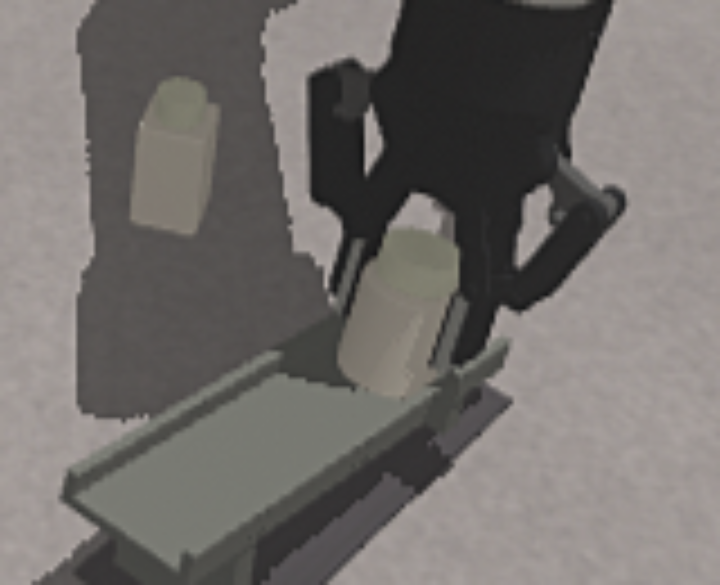

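Bottle has moved uphill and is clear of the hook. Lifting vertically.

```bash
python3 -m handwheel '-10 0 2 0 0 0 34;-19 0 4 0 0 0 34;-29 0 6 0 0 0 34;-29 0 6 0 0 0 34;-20 0 4 0 0 0 34;0 0 0 0 0.105 0 34;0 0 0 0 0.105 0 34;0 0 0 0 0 0 34'
python3 -c "
from go import *
go([.6055,-.142,.13],.068,0)
c=cam('scene');cv2.imwrite('pics/s8.png',c['color'][60:320,200:520]);np.savez('s8.npz',w=cloud(c))"
```

```text
clock: 7.65
position: [0.504, 0.2465, 0.123]
ee_rot: [-0.024, 0.707, 0.023, 0.706]
ft_force: [-0.1, 0.0, -0.6]
grip_width: 0.481
t 7.65 pos [0.504  0.2465 0.123 ] grip 41.1 F [-0.1  0.  -0.6]
shift mm [  -7.  -394.4   75.5] world mm [ 101.5 -388.5    7. ]
turn [-0.002 -0.002  0.   ]
shift if turned first [  -7.  -394.5   74.8]
```

View pics/s8.png

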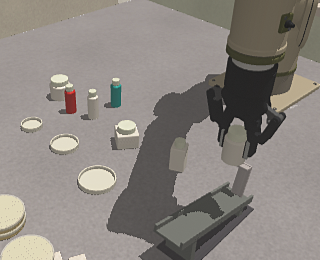

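```bash
python3 -m handwheel '0 -40 9 0 0 0 34;0 -49 9 0 0 0 34;0 -49 9 0 0 0 34;0 -49 10 0 0 0 34;0 -49 10 0 0 0 34;0 -49 10 0 0 0 34;0 -49 9 0 0 0 34;0 -49 9 0 0 0 34'
python3 -m handwheel '0 -9 0 0 0 0 34;0 0 0 0 0 0 34;0 0 0 0 0 0 34'
cat > held.py <<'E'
from m import *
import sys
# held object measurement in scene/side: fit vertical cylinder radius r around tcp
def held(r,zlo,zhi):
    o=manip.get_obs();P=o['position'];M=R.from_quat(o['ee_rot'])
    print('tcp',np.round(P,4))
    for n in ['scene','side']:
        c=cam(n);w=cloud(c);col=c['color'].max(-1)
        k=(np.hypot(w[...,0]-P[0],w[...,1]-P[1])<.06)&(col>95)&(w[...,2]>.02)
        p=w[k]
        if len(p)<20: print(n,'few');continue
        print(n,len(p),'zrange',np.round(np.percentile(p[:,2],[1,99]),4))
        q=p[(p[:,2]>zlo)&(p[:,2]<zhi)]
        if len(q)>20:
            x=circ(q,r);print('  centre',np.round(x,4),'n',len(q),'res',np.round(np.std(np.hypot(*(q[:,:2]-x).T)-r),4),'tool off',np.round(M.inv().apply([x[0]-P[0],x[1]-P[1],0])*1e3,1))
E
python3 -c "
from held import *
from go import go
held(.021,.16,.18)
go([.6055,-.142,-.01],.068,0)
"
```

```text
clock: 8.5
position: [0.6031, -0.1311, 0.123]
ee_rot: [-0.024, 0.706, 0.024, 0.707]
ft_force: [0.7, 1.0, -0.3]
grip_width: 0.482
clock: 8.8
position: [0.6037, -0.1369, 0.1225]
ee_rot: [-0.024, 0.707, 0.025, 0.707]
ft_force: [-0.4, 0.7, -0.4]
grip_width: 0.483
tcp [ 0.6037 -0.1369  0.1225]
scene 2430 zrange [0.1481 0.4649]
  centre [ 0.6068 -0.137 ] n 119 res 0.0029 tool off [ 0.  -0.4  3.2]
side 1129 zrange [0.1442 0.5658]
  centre [ 0.6053 -0.1354] n 64 res 0.003 tool off [0.  1.4 1.8]
t 8.9 pos [ 0.604  -0.1362  0.1226] grip 41.5 F [ 0.2  0.6 -0.8]
shift mm [132.6  -6.    1. ] world mm [   1.5   -5.8 -132.6]
turn [ 0.003  0.    -0.001]
shift if turned first [132.6  -5.9   1.1]
```

```bash
python3 -m handwheel '20 -6 0 0 0 0 34;30 0 0 0 0 0 34;30 0 0 0 0 0 34;25 0 0 0 0 0 34;15 0 0 0 0 0 34;8 0 0 0 0 0 34;0 0 0 0 0 0 34'
python3 -c "
from held import *
held(.021,.032,.055)
c=cam('scene');cv2.imwrite('pics/s9.png',cv2.resize(c['color'][150:250,200:330],None,fx=5,fy=5))"
```

```text
clock: 9.6
position: [0.6042, -0.1441, -0.0058]
ee_rot: [-0.024, 0.707, 0.025, 0.706]
ft_force: [0.1, -0.9, -0.9]
grip_width: 0.487
tcp [ 0.6042 -0.1441 -0.0058]
scene 3846 zrange [0.027  0.4522]
  centre [ 0.6075 -0.1441] n 100 res 0.0025 tool off [-0.  -0.3  3.3]
side 1605 zrange [0.0245 0.4664]
  centre [ 0.6059 -0.1438] n 54 res 0.0027 tool off [-0.   0.2  1.7]
```

View pics/s9.png

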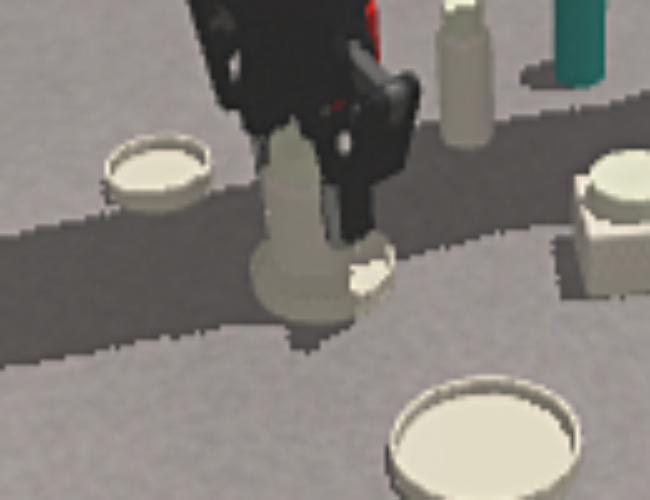

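Bottle is over the medium dish centre. Lowering slowly until there is contact.

```bash
python3 -m handwheel '4 1 -1 0 0 0 34;4 0 0 0 0 0 34;1.5 0 0 0 0 0 34;1 0 0 0 0 0 34;0 0 0 0 0 0 34'; python3 -m handwheel '1 0 0 0 0 0 34;0 0 0 0 0 0 34'; python3 -m handwheel '1 0 0 0 0 0 34;0 0 0 0 0 0 34';python3 -m handwheel '1 0 0 0 0 0 34;0 0 0 0 0 0 34'
```

```text
clock: 10.25
position: [0.6032, -0.1439, -0.0161]
ee_rot: [-0.024, 0.707, 0.024, 0.707]
ft_force: [0.2, 1.5, -0.7]
grip_width: 0.484
clock: 10.45
position: [0.6034, -0.144, -0.0169]
ee_rot: [-0.024, 0.707, 0.024, 0.707]
ft_force: [-0.6, 0.8, -0.1]
grip_width: 0.483
clock: 10.65
position: [0.6035, -0.144, -0.017]
ee_rot: [-0.024, 0.707, 0.024, 0.707]
ft_force: [-5.3, 1.7, 9.0]
grip_width: 0.484
clock: 10.85
position: [0.6035, -0.144, -0.0171]
ee_rot: [-0.024, 0.706, 0.024, 0.707]
ft_force: [-9.6, 3.0, 19.4]
grip_width: 0.487
```

Contact at TCP z of -17 mm. Relieve and release.

```bash
python3 -m handwheel '-2 0 0 0 0 0 34;0 0 0 0 0 0 46;0 0 0 0 0 0 52;0 0 0 0 0 0 60;0 0 0 0 0 0 70;0 0 0 0 0 0 75;0 0 0 0 0 0 75;0 0 0 0 0 0 75'; python3 -m handwheel '-10 0 0 0 0 0 75;-25 0 0 0 0 0 75;-40 0 0 0 0 0 75;-40 0 0 0 0 0 75;-40 0 0 0 0 0 75;-20 0 0 0 0 0 75;0 0 0 0 0 0 75'
python3 -c "
from held import *
c=cam('scene');cv2.imwrite('pics/s10.png',cv2.resize(c['color'][130:280,200:400],None,fx=4,fy=4))
w=cloud(c)
def fit(c,w,cx,cy,r,zl,zh,rad=.03):
    k=(np.hypot(w[...,0]-cx,w[...,1]-cy)<rad)&(w[...,2]>zl)&(w[...,2]<zh);q=w[k];print(len(q),np.round(circ(q,r),4))
fit(c,w,.6055,-.142,.021,.018,.045);fit(c,w,.6055,-.142,.017,.054,.064)
c=cam('side');w=cloud(c);fit(c,w,.6055,-.142,.021,.018,.045);fit(c,w,.6055,-.142,.017,.054,.064)
k=(np.hypot(w[...,0]-.6055,w[...,1]+.142)<.02);print('top',np.nanmax(w[k][:,2]))
"
```

```text
clock: 11.65
position: [0.6033, -0.1439, -0.017]
ee_rot: [-0.024, 0.707, 0.024, 0.707]
ft_force: [0.0, -0.2, 0.7]
grip_width: 0.878
clock: 12.35
position: [0.6051, -0.1446, 0.1626]
ee_rot: [-0.024, 0.704, 0.024, 0.709]
ft_force: [-0.4, -0.4, -1.2]
grip_width: 0.882
161 [ 0.6071 -0.1448]
54 [ 0.6071 -0.1448]
139 [ 0.6048 -0.1432]
64 [ 0.6047 -0.1436]
top 0.31007827002407934
```

View pics/s10.png

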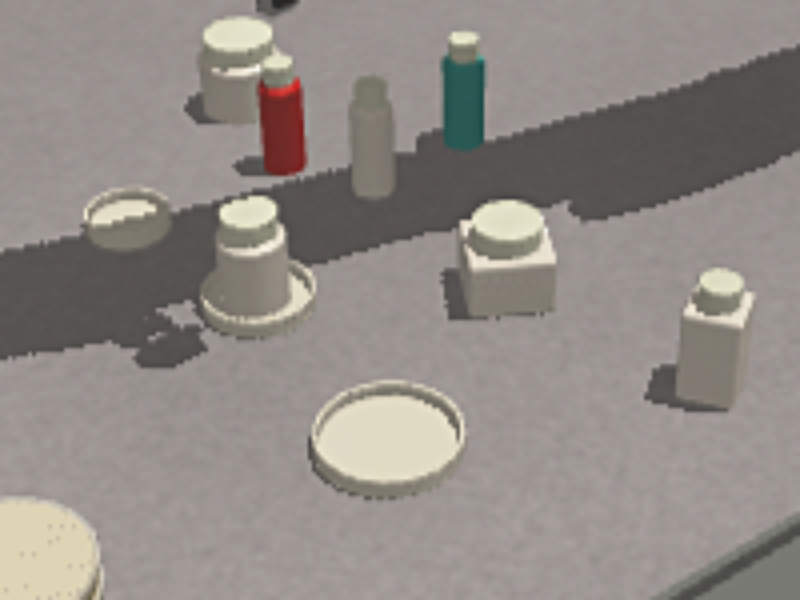

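Medium bottle stands upright in its dish (crop (250,250)), within about 3 mm of centre, and nothing else has moved. Next, the small bottle: (372,135) in the crop, the white one between red and turquoise.

```bash
python3 -m handwheel '0 0 0 0.147 0 0 60;0 0 0 0.147 0 0 60;0 0 0 0.147 0 0 60;0 0 0 0.147 0 0 50;0 0 0 0 0 0 50'
python3 -c "
from go import *
go([.475,-.196,.16],-.52,0)
print(manip.get_obs()['joint_pos'])"
```

```text
clock: 12.95
position: [0.6025, -0.1437, 0.1567]
ee_rot: [0.182, 0.684, -0.183, 0.682]
ft_force: [-0.2, 0.1, 0.1]
grip_width: 0.586
t 12.95 pos [ 0.6025 -0.1437  0.1567] grip 50.0 F [-0.2  0.1  0.1]
shift mm [  -3.  -108.9  -84.5] world mm [-127.5  -52.3    3.3]
turn [-0.002 -0.002  0.001]
shift if turned first [  -3.3 -108.7  -84.7]
[-0.29612587  0.37977109  0.58829277  1.55597925 -0.21617528  1.27400403
  1.37183085]
```

```bash
python3 -m handwheel '0 -36 -28 0 0 0 50;0 -36 -28 0 0 0 50;0 -37 -28 0 0 0 50;0 0 0 0 0 0 50;0 0 0 0 0 0 50'
python3 -c "
from go import *
go([.475,-.196,-.006],-.52,0)
c=cam('wrist');cv2.imwrite('pics/w11.png',c['color']);w=cloud(c)
from m import circ
k=(np.hypot(w[...,0]-.475,w[...,1]+.196)<.02)&(w[...,2]>.072)&(w[...,2]<.083);q=w[k];print(len(q),circ(q,.010),(q.min(0)+q.max(0))/2)
c=cam('scene');cv2.imwrite('pics/s11.png',cv2.resize(c['color'][80:200,220:380],None,fx=4,fy=4))
"
```

```text
clock: 13.45
position: [0.4755, -0.1969, 0.158]
ee_rot: [0.181, 0.684, -0.18, 0.684]
ft_force: [0.8, 1.1, 0.5]
grip_width: 0.585
t 13.45 pos [ 0.4755 -0.1969  0.158 ] grip 50.0 F [0.8 1.1 0.5]
shift mm [164.    0.4  -0.9] world mm [  -0.5    0.9 -164. ]
turn [ 0.003 -0.    -0.001]
shift if turned first [164.    0.6  -0.9]
429 [ 0.47707363 -0.19591748] [ 0.47615094 -0.19513087  0.07552701]
```

View pics/w11.png

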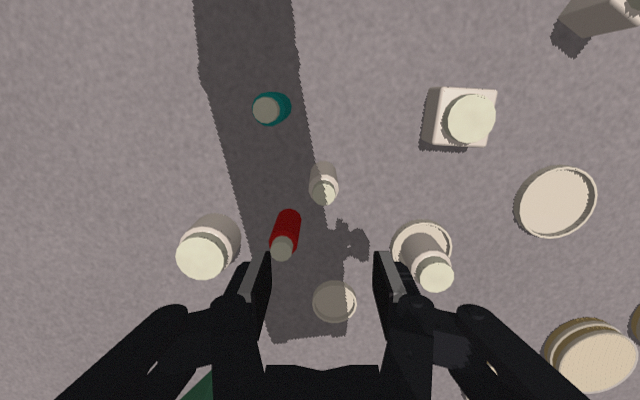

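View pics/s11.png

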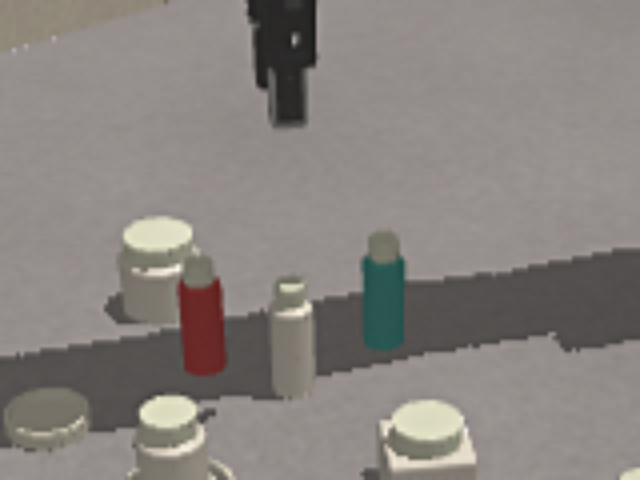

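Wrist view: white bottle (323,185) sits between the jaws in column. Red is at (285,235) and turquoise at (271,108), both off the pads' track. Descending.

```bash
python3 -m handwheel '30 0 0 0 0 0 50;35 0 0 0 0 0 50;35 0 0 0 0 0 50;30 0 0 0 0 0 50;20 0 0 0 0 0 50;12 0 0 0 0 0 50;0 0 0 0 0 0 50'
python3 -c "
from go import *
c=cam('scene');cv2.imwrite('pics/s12.png',cv2.resize(c['color'][80:200,220:380],None,fx=4,fy=4))
c=cam('side');cv2.imwrite('pics/d12.png',cv2.resize(c['color'][220:350,250:410],None,fx=4,fy=4))
"
```

```text
clock: 14.25
position: [0.4757, -0.1962, -0.0055]
ee_rot: [0.181, 0.685, -0.181, 0.682]
ft_force: [-0.1, 0.8, 0.1]
grip_width: 0.586
```

View pics/s12.png

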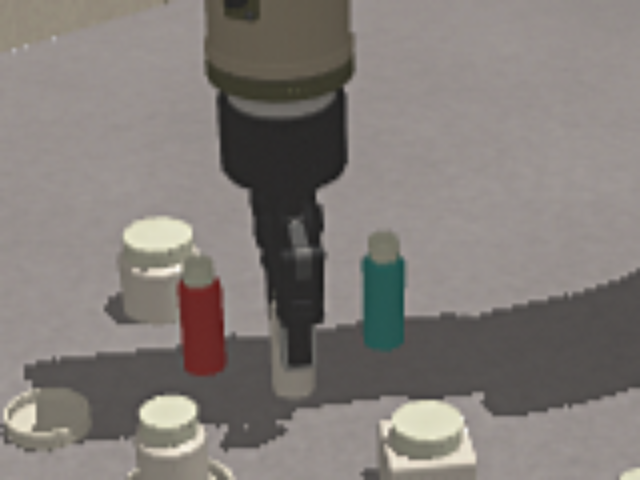

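View pics/d12.png

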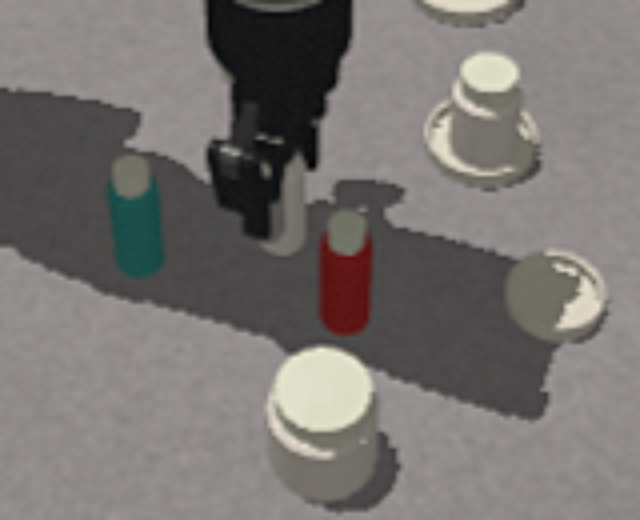

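Fingers straddle the white small bottle ((290,340) scene crop), clear of red and turquoise. Close, then lift a little.

```bash
python3 -m handwheel '0 0 0 0 0 0 21;0 0 0 0 0 0 21;0 0 0 0 0 0 21;0 0 0 0 0 0 21;0 0 0 0 0 0 21;0 0 0 0 0 0 21' 30 && python3 -m handwheel '-10 0 0 0 0 0 21;-20 0 0 0 0 0 21;-30 0 0 0 0 0 21;-40 0 0 0 0 0 21;-30 0 0 0 0 0 21;-5 0 0 0 0 0 21;0 0 0 0 0 0 21'
python3 -c "
from held import *
from go import go
held(.014,.15,.19)
go([.620,-.2625,.1295],-.52,0)
"
```

```text
clock: 14.95
position: [0.4773, -0.197, -0.0029]
ee_rot: [0.182, 0.683, -0.181, 0.684]
ft_force: [-1.1, 0.8, 7.1]
grip_width: 0.317
clock: 15.65
position: [0.4768, -0.1969, 0.1322]
ee_rot: [0.182, 0.683, -0.181, 0.684]
ft_force: [-0.2, 0.1, -0.8]
grip_width: 0.317
tcp [ 0.4768 -0.1969  0.1322]
scene 839 zrange [0.0247 0.435 ]
  centre [ 0.4762 -0.1966] n 105 res 0.003 tool off [-0.   0.  -0.6]
side 2019 zrange [0.1358 0.5795]
  centre [ 0.4722 -0.196 ] n 93 res 0.0036 tool off [-0.  -1.5 -4.4]
t 15.75 pos [ 0.4756 -0.1965  0.1303] grip 27.0 F [ 0.1 -0.7 -0.8]
shift mm [  0.6  14.4 158.1] world mm [144.4 -66.   -0.8]
turn [ 0.    -0.001  0.   ]
shift if turned first [  0.8  14.5 158.1]
```

```bash
python3 -m handwheel '0 3 30 0 0 0 21;0 4 40 0 0 0 21;0 4 40 0 0 0 21;0 3 30 0 0 0 21;0 0 20 0 0 0 21;0 0 0 0 0 0 21;0 0 0 0 0 0 21'
python3 -c "
from held import *
from go import go
held(.014,.15,.19)
go([.620,-.2625,-.005],-.52,0)
"
```

```text
clock: 16.45
position: [0.621, -0.2643, 0.1292]
ee_rot: [0.182, 0.684, -0.182, 0.682]
ft_force: [-0.7, -0.5, 0.0]
grip_width: 0.312
tcp [ 0.621  -0.2643  0.1292]
scene 1294 zrange [0.1361 0.4455]
  centre [ 0.6212 -0.2633] n 105 res 0.0036 tool off [-0.   0.9 -0.3]
side 2552 zrange [0.1368 0.5722]
  centre [ 0.6176 -0.2632] n 74 res 0.0031 tool off [ 0.  -0.7 -3.4]
t 16.55 pos [ 0.6211 -0.2639  0.1303] grip 26.5 F [-0.7 -0.2 -0.4]
shift mm [135.3   0.7  -1.4] world mm [  -1.1    1.4 -135.3]
turn [-0.    -0.002  0.   ]
shift if turned first [135.3   0.6  -1.6]
```

```bash
python3 -m handwheel '25 1 0 0 0 0 21;35 0 0 0 0 0 21;30 0 0 0 0 0 21;20 0 0 0 0 0 21;10 0 0 0 0 0 21;3 0 0 0 0 0 21;0 0 0 0 0 0 21'; for i in 1 ; do python3 -m handwheel '1.5 0 0 0 0 0 21;0 0 0 0 0 0 21'; done
python3 -c "
from h import *
c=cam('scene');cv2.imwrite('pics/s13.png',cv2.resize(c['color'][120:240,180:340],None,fx=4,fy=4))
c=cam('side');cv2.imwrite('pics/d13.png',cv2.resize(c['color'][220:350,300:460],None,fx=4,fy=4))"
```

```text
clock: 17.25
position: [0.6228, -0.2632, 0.0088]
ee_rot: [0.182, 0.683, -0.182, 0.684]
ft_force: [-0.7, -0.4, -0.5]
grip_width: 0.317
clock: 17.45
position: [0.6231, -0.2635, 0.0075]
ee_rot: [0.182, 0.683, -0.182, 0.684]
ft_force: [-0.2, 0.4, -0.5]
grip_width: 0.316
```

View pics/s13.png

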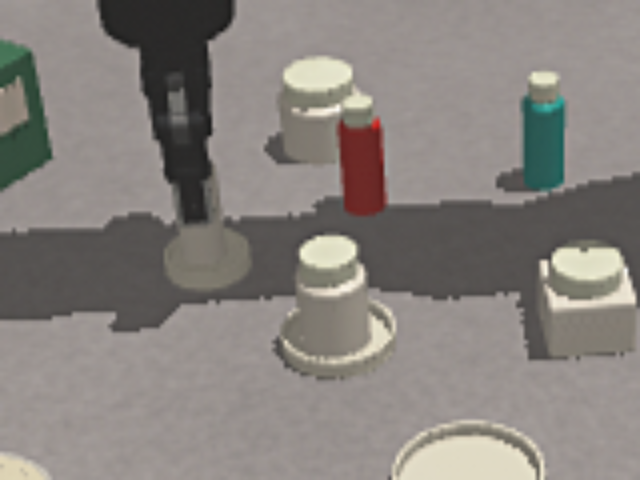

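View pics/d13.png

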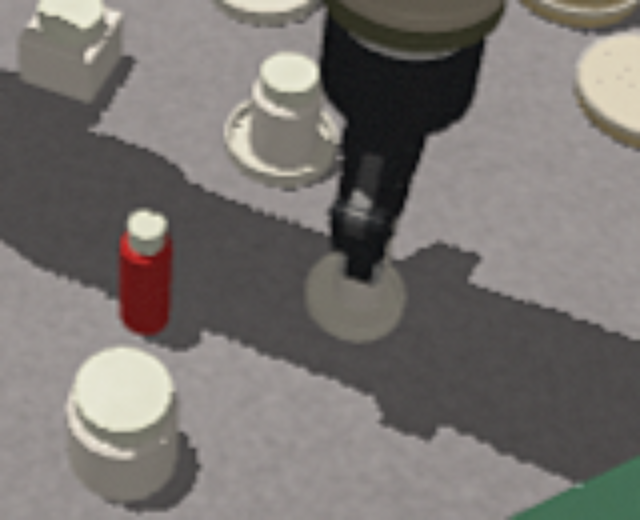

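Small bottle is inside the rim, centred. Lowering to contact.

```bash
python3 -m handwheel '2 0 -1 0 0 0 21;2 0 0 0 0 0 21;0 0 0 0 0 0 21;0 0 0 0 0 0 21'; python3 -m handwheel '1.5 0 0 0 0 0 21;0 0 0 0 0 0 21';  python3 -m handwheel '1 0 0 0 0 0 21;0 0 0 0 0 0 21'; python3 -m handwheel '1 0 0 0 0 0 21;0 0 0 0 0 0 21'
```

```text
clock: 17.95
position: [0.6216, -0.2628, 0.0024]
ee_rot: [0.182, 0.683, -0.182, 0.683]
ft_force: [1.3, -0.6, -0.5]
grip_width: 0.32
clock: 18.15
position: [0.6219, -0.2629, 0.0013]
ee_rot: [0.182, 0.683, -0.182, 0.684]
ft_force: [-0.6, -0.4, 3.0]
grip_width: 0.319
clock: 18.35
position: [0.6222, -0.263, 0.0012]
ee_rot: [0.182, 0.683, -0.182, 0.684]
ft_force: [-3.0, 1.7, 8.6]
grip_width: 0.32
clock: 18.55
position: [0.6225, -0.263, 0.0011]
ee_rot: [0.182, 0.683, -0.181, 0.684]
ft_force: [-4.8, 2.6, 16.5]
grip_width: 0.312
```

```bash
python3 -m handwheel '-2 0 0 0 0 0 21;0 0 0 0 0 0 32;0 0 0 0 0 0 36;0 0 0 0 0 0 42;0 0 0 0 0 0 50;0 0 0 0 0 0 50;0 0 0 0 0 0 50'; python3 -m handwheel '-8 0 0 0 0 0 50;-25 0 0 0 0 0 50;-40 0 0 0 0 0 50;-40 0 0 0 0 0 50;-40 0 0 0 0 0 50;-20 0 0 0 0 0 50;0 0 0 0 0 0 50;0 0 0 0 0 0 50'
cat > fit.py <<'E'
from m import *
def fit(w,cx,cy,r,zl,zh,rad=.035):
    k=(np.hypot(w[...,0]-cx,w[...,1]-cy)<rad)&(w[...,2]>zl)&(w[...,2]<zh);q=w[k];return (len(q),np.round(circ(q,r),4) if len(q)>10 else None, np.round(np.percentile(q[:,2],98),4) if len(q) else None)
E
python3 -c "
from fit import *
c=cam('scene');cv2.imwrite('pics/s14.png',cv2.resize(c['color'][120:240,180:340],None,fx=4,fy=4));w=cloud(c)
print('scene',fit(w,.62,-.2625,.014,.018,.062),fit(w,.62,-.2625,.010,.072,.088))
c=cam('side');w=cloud(c)
print('side',fit(w,.62,-.2625,.014,.018,.062),fit(w,.62,-.2625,.010,.072,.088))
for a in (w,):
  print('large',fit(w,.478,-.338,.028,.01,.038,.05),fit(w,.478,-.338,.024,.045,.06,.05),'red',fit(w,.504,-.256,.014,.01,.06,.03))
print(manip.get_obs()['joint_pos'])
"
```

```text
clock: 19.25
position: [0.6216, -0.2628, 0.0009]
ee_rot: [0.182, 0.683, -0.182, 0.683]
ft_force: [0.7, -0.3, -0.5]
grip_width: 0.589
clock: 20.05
position: [0.6217, -0.2628, 0.1744]
ee_rot: [0.182, 0.683, -0.182, 0.684]
ft_force: [1.0, -0.1, -0.2]
grip_width: 0.585
scene (178, array([ 0.6214, -0.2626]), np.float64(0.0615)) (61, array([ 0.6217, -0.2625]), np.float64(0.0844))
side (174, array([ 0.6188, -0.2612]), np.float64(0.0609)) (79, array([ 0.6186, -0.2614]), np.float64(0.0829))
large (229, array([ 0.4778, -0.3368]), np.float64(0.0378)) (465, array([ 0.4779, -0.3364]), np.float64(0.0574)) red (191, array([ 0.5018, -0.255 ]), np.float64(0.0595))
[-0.11395408  0.51322107  0.65019048  1.37430397 -0.30886454  1.3577546
  1.59010777]
```

View pics/s14.png

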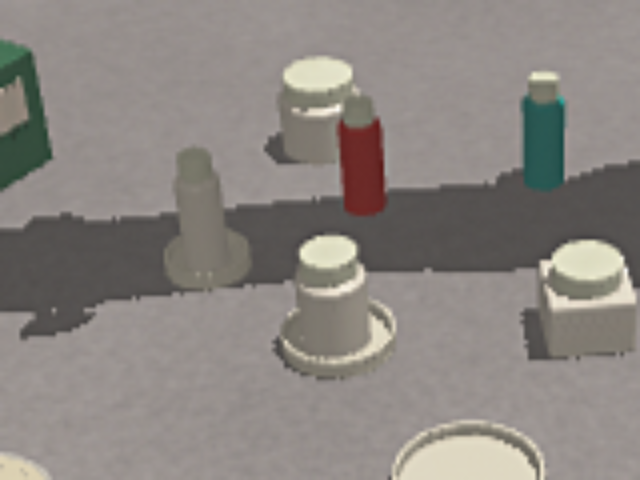

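Small bottle stands in its dish ((205,215) in the crop), about 1 mm off centre, upright. Next the large round bottle at (0.478,-0.337): (318,105) in the crop, round with a wide cap, not the square squat at (587,295).

```bash
python3 -m handwheel '0 0 0 -0.14 0 0 75;0 0 0 -0.14 0 0 75;0 0 0 -0.14 0 0 75;0 0 0 -0.14 0 0 75;0 0 0 -0.14 0 0 75;0 0 0 -0.14 0 0 75;0 0 0 -0.14 0 0 75;0 0 0 -0.14 0 0 75'
python3 -c "
from go import *
go([.478,-.337,.17],.60,0)"
```

```text
clock: 20.95
position: [0.621, -0.2622, 0.1721]
ee_rot: [-0.209, 0.676, 0.21, 0.674]
ft_force: [-0.3, -0.7, -0.9]
grip_width: 0.877
t 20.95 pos [ 0.621  -0.2622  0.1721] grip 74.9 F [-0.3 -0.7 -0.9]
shift mm [   2.6   19.4 -160.2] world mm [-143.   -74.8   -2.1]
turn [ 0.002 -0.003 -0.002]
shift if turned first [   2.1   19.1 -160.3]
```

```bash
python3 -m handwheel '0 4 -30 0 0 0 75;0 5 -40 0 0 0 75;0 5 -40 0 0 0 75;0 5 -40 0 0 0 75;0 0 -10 0 0 0 75;0 0 0 0 0 0 75;0 0 0 0 0 0 75'
python3 -c "
from fit import *
from go import go
go([.478,-.337,-.025],.60,0)
c=cam('wrist');cv2.imwrite('pics/w15.png',c['color']);w=cloud(c)
print(fit(w,.478,-.337,.024,.05,.06,.05))
"
```

```text
clock: 21.65
position: [0.5051, -0.3241, 0.1715]
ee_rot: [-0.206, 0.676, 0.211, 0.676]
ft_force: [0.4, -0.1, -0.6]
grip_width: 0.879
t 21.65 pos [ 0.5051 -0.3241  0.1715] grip 75.1 F [ 0.4 -0.1 -0.6]
shift mm [196.4   3.2 -30. ] world mm [ -27.1  -12.9 -196.5]
turn [-0.002  0.002 -0.007]
shift if turned first [196.5   4.6 -29.6]
(2077, array([ 0.4855, -0.3333]), np.float64(0.0565))
```

View pics/w15.png

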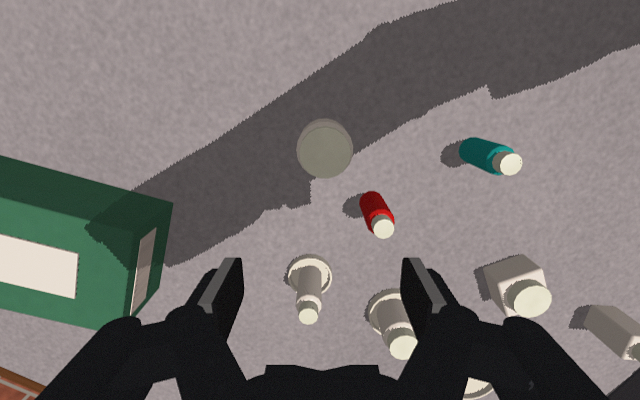

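Large bottle at (325,148), red at (378,215) outside the jaw line. The arm stopped about 30 mm short, so I'll make up the rest.

```bash
python3 -m handwheel '0 2 -15 0 0 0 75;0 2 -15 0 0 0 75;0 0 0 0 0 0 75;0 0 0 0 0 0 75'
python3 -c "
from fit import *
from go import go
go([.478,-.337,-.025],.60,0)
print(manip.get_obs()['joint_pos'])
c=cam('wrist');cv2.imwrite('pics/w16.png',c['color']);w=cloud(c)
k=(np.hypot(w[...,0]-.478,w[...,1]+.337)<.045)&(w[...,2]>.05)&(w[...,2]<.06);q=w[k];print((np.percentile(q,1,axis=0)+np.percentile(q,99,axis=0))/2,np.ptp(q,axis=0))
"
```

```text
clock: 22.1
position: [0.4788, -0.3373, 0.1719]
ee_rot: [-0.206, 0.675, 0.211, 0.676]
ft_force: [0.4, -0.1, -0.7]
grip_width: 0.879
t 22.1 pos [ 0.4788 -0.3373  0.1719] grip 75.1 F [ 0.4 -0.1 -0.7]
shift mm [196.9  -0.5  -1. ] world mm [  -0.8    0.3 -196.9]
turn [-0.001  0.002 -0.006]
shift if turned first [196.9   0.7  -0.5]
[ 0.94083205  0.30416376 -0.48887189  1.57676978  0.14132873  1.30135111
  2.60268014]
[ 0.47939186 -0.33719855  0.05446253] [0.04717323 0.04767158 0.00724156]
```

Joint 7 is at 2.60, its stated limit. I'll turn back 0.3 rad at once (jaws at ~107°, still clear of red).

```bash
python3 -m handwheel '0 0 0 0.1 0 0 75;0 0 0 0.1 0 0 75;0 0 0 0.1 0 0 75;0 0 0 0 0 0 75'
python3 -c "
from fit import *
from go import go
go([.479,-.337,-.025],.30,0)
print(manip.get_obs()['joint_pos'])
"
```

```text
clock: 22.55
position: [0.4794, -0.3366, 0.1722]
ee_rot: [-0.103, 0.699, 0.108, 0.699]
ft_force: [0.4, 0.2, 0.1]
grip_width: 0.874
t 22.55 pos [ 0.4794 -0.3366  0.1722] grip 74.6 F [0.4 0.2 0.1]
shift mm [197.2  -1.4  -0.5] world mm [  -0.4   -0.4 -197.2]
turn [-0.001  0.    -0.006]
shift if turned first [197.2  -0.2  -0.5]
[ 0.90714655  0.2980703  -0.44907132  1.57842201  0.12834586  1.29922274
  2.31065927]
```

```bash
python3 -m handwheel '30 0 0 0 0 0 75;40 0 0 0 0 0 75;40 0 0 0 0 0 75;40 0 0 0 0 0 75;25 0 0 0 0 0 75;12 0 0 0 0 0 75;6 0 0 0 0 0 75;0 0 0 0 0 0 75'
python3 -c "
from go import *
go([.479,-.337,-.022],.30,0)
print(manip.get_obs()['joint_pos'])
c=cam('scene');cv2.imwrite('pics/s17.png',cv2.resize(c['color'][80:200,200:360],None,fx=4,fy=4))
c=cam('side');cv2.imwrite('pics/d17.png',cv2.resize(c['color'][240:370,250:410],None,fx=4,fy=4))
"
```

```text
clock: 23.35
position: [0.4784, -0.3368, -0.0205]
ee_rot: [-0.104, 0.699, 0.108, 0.699]
ft_force: [-0.4, -0.1, 0.7]
grip_width: 0.876
t 23.35 pos [ 0.4784 -0.3368 -0.0205] grip 74.8 F [-0.4 -0.1  0.7]
shift mm [ 1.5 -0.4  0.6] world mm [ 0.6 -0.2 -1.5]
turn [ 0.     0.    -0.005]
shift if turned first [ 1.5 -0.4  0.6]
[ 0.87409896  0.49763644 -0.41347665  1.75576282  0.23471562  0.941362
  2.23646397]
```

View pics/s17.png

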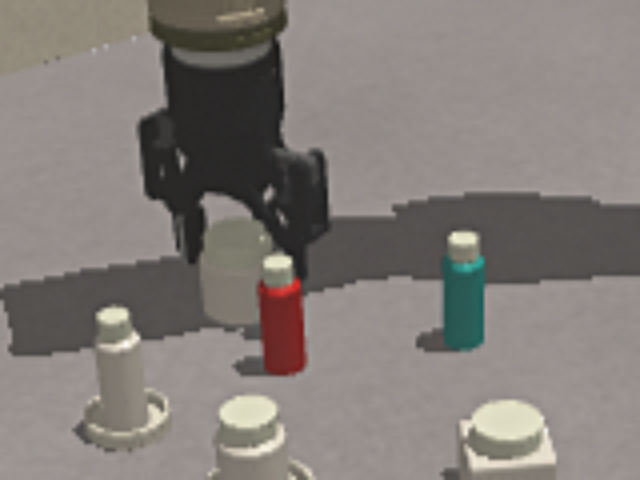

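View pics/d17.png

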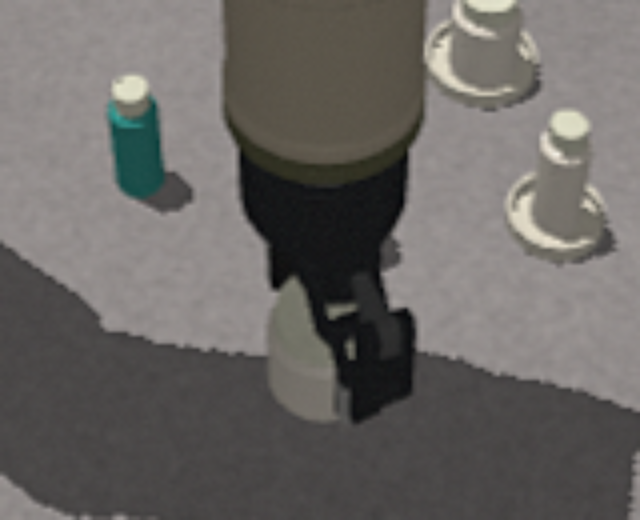

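```bash
python3 -m handwheel '1 0 0 0 0 0 48;0 0 0 0 0 0 48;0 0 0 0 0 0 48;0 0 0 0 0 0 48;0 0 0 0 0 0 48' 45 && python3 -m handwheel '-8 0 0 0 0 0 48;-15 0 0 0 0 0 48;-30 0 0 0 0 0 48;-40 0 0 0 0 0 48;-35 0 0 0 0 0 48;-20 0 0 0 0 0 48;0 0 0 0 0 0 48;0 0 0 0 0 0 48'
python3 -c "
from held import *
from go import go
held(.028,.155,.175)
go([.6265,.007,.127],.068,0)
print(manip.get_obs()['joint_pos'])
"
```

```text
clock: 23.95
position: [0.4785, -0.3376, -0.0203]
ee_rot: [-0.104, 0.699, 0.107, 0.699]
ft_force: [-0.8, 1.0, 6.6]
grip_width: 0.639
clock: 24.75
position: [0.4779, -0.3378, 0.1267]
ee_rot: [-0.103, 0.699, 0.107, 0.699]
ft_force: [-0.3, -0.7, -1.4]
grip_width: 0.639
tcp [ 0.4779 -0.3378  0.1267]
scene 862 zrange [0.1495 0.4123]
  centre [ 0.4798 -0.3391] n 140 res 0.002 tool off [-0.  -1.7  1.4]
side 3980 zrange [0.1502 0.5742]
  centre [ 0.4775 -0.3372] n 131 res 0.0015 tool off [ 0.   0.7 -0.2]
t 24.85 pos [ 0.4772 -0.3374  0.1251] grip 54.7 F [-0.2  0.3 -2.1]
shift mm [-2.000e-01  2.852e+02  2.440e+02] world mm [149.3 344.4   1.9]
turn [ 0.231 -0.002 -0.007]
shift if turned first [ -1.9 333.4 172.3]
[ 0.9104293   0.33347076 -0.45008446  1.63770056  0.14822675  1.2112421
  2.29818861]
```

Large bottle is held at 55 mm. Carrying it toward the large dish.

```bash
python3 -m handwheel '0 20 17 0.04 0 0 48;0 30 24 0.04 0 0 48;0 34 24 0.04 0 0 48;0 34 24 0.04 0 0 48;0 34 24 0.04 0 0 48;0 34 22 0.03 0 0 48;0 34 22 0 0 0 48;0 34 20 0 0 0 48'
python3 -c "
from go import *
go([.6265,.007,.127],.068,0)
print(manip.get_obs()['joint_pos'])
"
```

```text
clock: 25.65
position: [0.6123, -0.0571, 0.1261]
ee_rot: [-0.022, 0.708, 0.026, 0.705]
ft_force: [1.3, 0.3, -0.9]
grip_width: 0.637
t 25.65 pos [ 0.6123 -0.0571  0.1261] grip 54.4 F [ 1.3  0.3 -0.9]
shift mm [-0.6 63.  18.6] world mm [14.2 64.1  0.9]
turn [ 0.001 -0.004 -0.006]
shift if turned first [-0.9 63.  18.6]
[ 0.45194666  0.41472916 -0.55173264  1.55075798  0.21857564  1.24315115
  1.50617071]
```

```bash
python3 -m handwheel '0 35 10 0 0 0 48;0 25 8 0 0 0 48;0 0 0 0 0 0 48;0 0 0 0 0 0 48'
python3 -c "
from held import *
from go import go
held(.028,.155,.175)
go([.6265,.007,-.015],.068,0)
"
```

```text
clock: 26.05
position: [0.6256, 0.0028, 0.1264]
ee_rot: [-0.023, 0.708, 0.027, 0.705]
ft_force: [0.0, -1.1, -1.8]
grip_width: 0.638
tcp [0.6256 0.0028 0.1264]
scene 4093 zrange [0.1513 0.4819]
  centre [0.6268 0.0019] n 207 res 0.0015 tool off [-0.  -1.   1.2]
side 486 zrange [0.1466 0.4783]
  centre [0.6254 0.0014] n 112 res 0.0021 tool off [-0.  -1.4 -0.3]
t 26.15 pos [0.6257 0.0008 0.1269] grip 54.1 F [ 0.3 -0.1 -1.6]
shift mm [141.9   5.4   1.6] world mm [   0.8    6.2 -141.9]
turn [-0.001 -0.003 -0.005]
shift if turned first [141.9   6.1   1.2]
```

```bash
python3 -m handwheel '20 5.5 1 0 0 0 48;35 0 0 0 0 0 48;35 0 0 0 0 0 48;25 0 0 0 0 0 48;13 0 0 0 0 0 48;5 0 0 0 0 0 48;0 0 0 0 0 0 48;0 0 0 0 0 0 48'
python3 -c "
from held import *
held(.028,.028,.05)
c=cam('scene');cv2.imwrite('pics/s18.png',cv2.resize(c['color'][160:280,220:380],None,fx=4,fy=4))
c=cam('side');cv2.imwrite('pics/d18.png',cv2.resize(c['color'][140:270,290:450],None,fx=4,fy=4))
"
```

```text
clock: 26.95
position: [0.6276, 0.0085, -0.0037]
ee_rot: [-0.022, 0.707, 0.026, 0.707]
ft_force: [-0.2, 0.3, -1.6]
grip_width: 0.636
tcp [ 0.6276  0.0085 -0.0037]
scene 7255 zrange [0.0276 0.4608]
  centre [0.6284 0.0076] n 166 res 0.0017 tool off [-0.  -0.9  0.7]
side 584 zrange [0.0207 0.4573]
  centre [0.6269 0.0082] n 83 res 0.002 tool off [-0.  -0.3 -0.8]
```

View pics/s18.png

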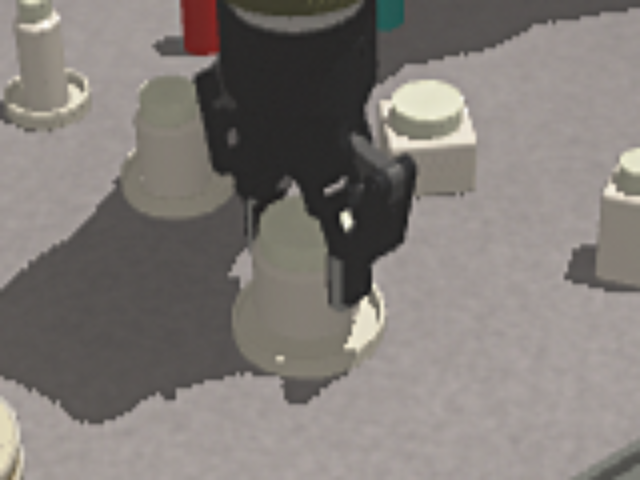

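View pics/d18.png

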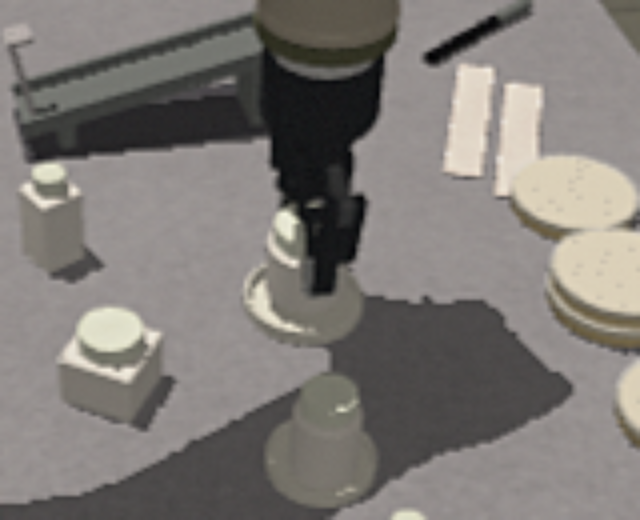

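Centred over the large dish. Lowering to contact.

```bash
python3 -m handwheel '3 0 -1 0 0 0 48;3 0 0 0 0 0 48;3 0 0 0 0 0 48;0 0 0 0 0 0 48;0 0 0 0 0 0 48'; python3 -m handwheel '1.5 0 0 0 0 0 48;0 0 0 0 0 0 48';  python3 -m handwheel '1 0 0 0 0 0 48;0 0 0 0 0 0 48'; python3 -m handwheel '1 0 0 0 0 0 48;0 0 0 0 0 0 48'
```

```text
clock: 27.65
position: [0.6255, 0.0087, -0.0144]
ee_rot: [-0.022, 0.707, 0.026, 0.706]
ft_force: [0.4, 0.6, -1.3]
grip_width: 0.634
clock: 27.85
position: [0.6255, 0.0087, -0.0158]
ee_rot: [-0.022, 0.707, 0.026, 0.706]
ft_force: [0.2, 0.8, -1.8]
grip_width: 0.638
clock: 28.05
position: [0.6257, 0.0087, -0.0162]
ee_rot: [-0.022, 0.707, 0.026, 0.706]
ft_force: [-2.2, -1.0, 3.5]
grip_width: 0.635
clock: 28.25
position: [0.6257, 0.0087, -0.0163]
ee_rot: [-0.022, 0.707, 0.026, 0.706]
ft_force: [-7.2, -1.4, 13.3]
grip_width: 0.639
```

```bash
python3 -m handwheel '-1.5 0 0 0 0 0 48;0 0 0 0 0 0 58;0 0 0 0 0 0 62;0 0 0 0 0 0 70;0 0 0 0 0 0 80;0 0 0 0 0 0 80;0 0 0 0 0 0 80'; python3 -m handwheel '-8 0 0 0 0 0 80;-25 0 0 0 0 0 80;-40 0 0 0 0 0 80;-40 0 0 0 0 0 80;-40 0 0 0 0 0 80;-40 0 0 0 0 0 80;0 0 0 0 0 0 80;0 0 0 0 0 0 80'
python3 -c "
from fit import *
for n in ['scene','side']:
  c=cam(n);w=cloud(c)
  cv2.imwrite('pics/%s20.png'%n,cv2.resize(c['color'][110:290,200:460] if n=='scene' else c['color'][130:340,250:450],None,fx=2.8,fy=2.8))
  for nm,x,y,r,rc,H in [('S',.62,-.2625,.014,.010,.082),('M',.605,-.142,.021,.017,.066),('L',.6265,.007,.028,.024,.060)]:
    print(n,nm,'body',fit(w,x,y,r,.018,H-.018,r+.012),'cap',fit(w,x,y,rc,H-.010,H+.004,r+.01))
  for s in ['square_tall','square_squat']:
    d=cams.outline_of(n,s)
    if d:
      p=w[d[0]['region']];p=p[~np.isnan(p[:,0])];z=np.percentile(p[:,2],98);t=p[p[:,2]>z-.006];print(s,np.round((t.min(0)+t.max(0))/2,3))
"
```

```text
clock: 28.95
position: [0.6256, 0.0087, -0.0162]
ee_rot: [-0.022, 0.707, 0.026, 0.706]
ft_force: [-0.7, -0.1, -0.4]
grip_width: 0.935
clock: 29.75
position: [0.6265, 0.0077, 0.1782]
ee_rot: [-0.022, 0.706, 0.026, 0.707]
ft_force: [0.7, 0.9, -0.2]
grip_width: 0.938
scene S body (181, array([ 0.6216, -0.2625]), np.float64(0.0633)) cap (59, array([ 0.621 , -0.2618]), np.float64(0.0854))
scene M body (187, array([ 0.6071, -0.145 ]), np.float64(0.0471)) cap (149, array([ 0.6069, -0.1447]), np.float64(0.0688))
scene L body (232, array([0.627 , 0.0076]), np.float64(0.0415)) cap (346, array([0.6266, 0.0077]), np.float64(0.0628))
square_tall [0.465 0.088 0.074]
square_squat [ 0.488 -0.055  0.052]
side S body (183, array([ 0.6189, -0.2613]), np.float64(0.0633)) cap (77, array([ 0.619, -0.261]), np.float64(0.0835))
side M body (156, array([ 0.6047, -0.1432]), np.float64(0.0474)) cap (150, array([ 0.6043, -0.1433]), np.float64(0.0667))
side L body (139, array([0.6249, 0.0091]), np.float64(0.0415)) cap (200, array([0.6247, 0.0087]), np.float64(0.061))
square_tall [0.459 0.087 0.072]
square_squat [ 0.485 -0.058  0.05 ]
```

View pics/scene20.png

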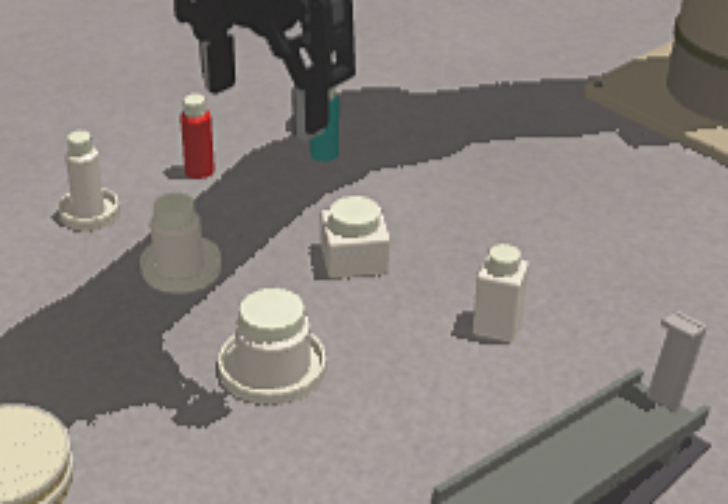

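View pics/side20.png

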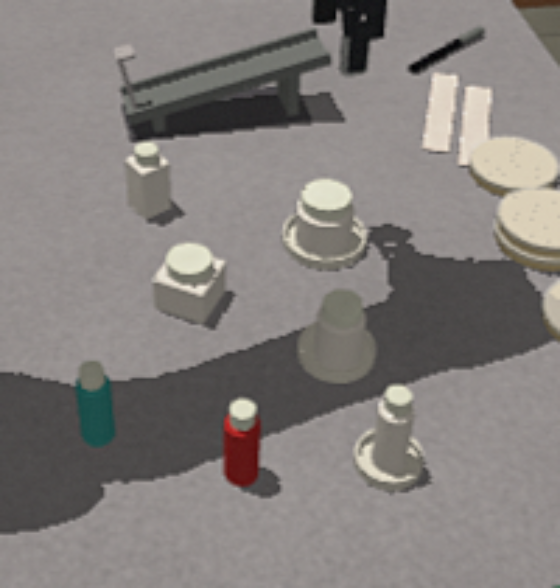

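All three bottles stand in their dishes, about 4 mm or less off centre and upright. The squares are where they began, the gripper is clear and the clock is at 30 s. Handing in.

```bash
python3 -c "
from h import *
print(hand_in())"
```

```text
the job is handed in; nothing more can be done
None
```

All three round bottles now stand in the dishes of their size, and the job is handed in at about 30 s of the 88 s. I nudged the medium bottle 21 mm up the chute, clear of the hook, before lifting it out. Each bottle was lowered until the force showed contact and only then released.

**Last checks:** both fixed cameras put the small and large bottles within about 2 mm of their dish centres and the medium within about 4 mm. Cap and body fits agree, so all three are upright. Cap heights (about 1–3 mm high, near the cameras' usual bias) fit bottles resting on the dish floors. The scene camera put the tall square 3 mm from its first reading, and every other reading of the squares was within 2 mm. The red and turquoise bottles were not touched, and the gripper was about 0.2 m up and clear.

**What disagreed:**
- **Fingertip position:** the fingertips sit about 38 mm behind the reported TCP when nearly shut, more than described. The first close on the medium bottle therefore shut on air beside its cap. I aimed by the observed pads after that.
- **Joint 7:** it briefly read 2.603 against the stated limit of 2.6 while I turned for the large bottle. I turned it back at once, and no fault was reported.

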